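# Dispense three cracker packs into the serving box

## Task

Make up an order of three cracker packs: set the wooden serving box level and centred on the small steel pedestal in front of the dispenser's outlet, with its raised end clear of the packs' way, and let go of it. Then press the dispenser's sprung lever fully down and let it come fully back up, three times, so that exactly three packs lie in the box and two stay in the magazine. Leave the box on the pedestal, and do not disturb the bottle, jar, bowl or spatula.

Things in the scene. Friction and masses are not known exactly. Their poses are not given: they have to be found in the camera images.
- dispenser: Fixed pack dispenser: grey body 110 x 143 x 115 mm (x, y, z), on it an upright open-topped aluminium magazine, top 230 mm above the table, holding five stacked packs. Origin: on the table below the magazine's centre; z up. Packs leave at the outlet on its -y side, the lever sticks out to -x. The cover behind the magazine is 150 mm high; a 10 mm foot plate spans x -65..65, y -205..125 mm.
- outlet (a point): Middle of the edge where packs drop off, at (0, -31.5, 115) mm in the dispenser's frame, under a 23 mm high slit; packs leave towards the dispenser's -y and fall within about 70 mm of this edge.
- pedestal_top (a point): Centre of the top of the narrow steel pedestal in front of the outlet, at (0, -105, 35) mm in the dispenser's frame and fixed to it: a flat level plate 70 x 70 mm, 35 mm above the table. With the serving box centred on it and square to the dispenser, 10 mm stay free between box and dispenser body, and the box's rim is 35 mm below the outlet edge.
- lever (a joint): Sprung lever, rad: 0 up at rest, 0.55 fully down at its stop; it springs back up by itself when let go. Each full stroke pushes the lowest pack out (it drops off in the last part of the stroke); once the lever is back up the next pack has come down. About 4 N at the pad starts it, some 8 to 12 N holds it fully down.
- lever_pad (a point): Centre of the upper face of the black rubber pad at the lever's end (60 mm along the lever, 50 wide, 12 thick), pressed from above. Moves with the lever: up it is 212 mm above the table, tilted 20 degrees; fully down 139 mm, tilted 11 degrees the other way and 8 mm further from the dispenser. In plan at about (-186, 70) mm in the dispenser's frame; pivot at x -61, 160 mm high, along y.
- serving_box: Loose open wooden box, 120 (x) x 126 (y) x 45 mm, walls 8 mm, some 0.28 kg, empty. On the middle of its -x wall a raised grip panel (10 mm thick in x, mid plane at x = -55 mm, 60 mm wide in y) rises to 87 mm above the underside: pinch it from above across its thickness. Origin: centre of the underside; z up. With its axes parallel to the dispenser's the panel is on the lever's side, clear of the outlet.
- pack_1: Flat cardboard pack of crackers, 80 x 50 x 18 mm (x, y, z), 60 g, origin at its centre. Number 1 from the bottom of the stack of five in the magazine.
- pack_2: Flat cardboard pack of crackers, 80 x 50 x 18 mm (x, y, z), 60 g, origin at its centre. Number 2 from the bottom of the stack of five in the magazine.
- pack_3: Flat cardboard pack of crackers, 80 x 50 x 18 mm (x, y, z), 60 g, origin at its centre. Number 3 from the bottom of the stack of five in the magazine.
- pack_4: Flat cardboard pack of crackers, 80 x 50 x 18 mm (x, y, z), 60 g, origin at its centre. Number 4 from the bottom of the stack of five in the magazine.
- pack_5: Flat cardboard pack of crackers, 80 x 50 x 18 mm (x, y, z), 60 g, origin at its centre. Number 5 from the bottom of the stack of five in the magazine.
- sauce_bottle: Yellow plastic sauce bottle, 60 mm across, 170 mm high, standing; origin: centre of underside. Leave alone.
- jar: Glass jar, 68 mm across, 90 mm high; origin: centre of underside. Leave alone.
- bowl: White plastic bowl, 130 mm across, 60 mm high; origin: centre of underside. Leave alone.
- spatula: Black spatula lying on the table, some 250 mm long along x. Leave alone.
Things that resemble listed ones, but are neither listed nor needed, are in the scene too. What is shaped like the serving_box but pink is not meant. What is shaped like the pack_5 but red or yellow is not meant.

How it is judged:
By the outcome, as a careful person would: the job done as asked, in the order asked, and still so for the second after the job is handed in, with the robot touching nothing.
It also fails if it takes over 62 s, if anything falls off the work surface, if the arm or the gripper's body presses on something with over 40 N, if the wrist force passes 120 N, or if a joint passes its speed limit or range.

## Robot

A 6-joint arm with a two-finger parallel gripper is mounted at the origin on the work surface. World frame = base frame: x ahead of the robot, y to its left, z up, the work surface at z = 0. Lengths are in mm, angles in rad, forces in N, time in s.
With the tool pointing down it reaches from about 350 to 775 mm from the base axis. Payload 7.3 kg.
Tool frame: the origin (TCP) lies at the centre of the arm's flange, where the gripper is bolted on; the fingertips stand 178 mm ahead of it and the grasp point (between the pads) lies 159 mm ahead of it; z points along the fingers, y is the direction in which the jaws open and shut (so a half turn about z gives the same grasp; the last joint's range is limited). The gripper opens to 92 mm and grips with 3 to 60 N. Pads are 19 mm wide; open, the fingers measure 130 mm over their backs; the gripper's body (75 mm by 190 mm) begins 47 mm behind the grasp point.
Start: joints at [-1.402, 0.342, 1.524, -0, 1.275, -0.146], TCP at [162.574, -499.197, 404.741] pointing down, gripper open.
Joint ranges: [-2.53, 2.53], [-0.77, 2.02], [0.04, 2.7], [-1, 4.14], [0.28, 2.66], [-3.11, 3.11]. Speed limits (rad/s): [2.57, 2.57, 3.14, 3.14, 3.14, 3.14].

## Interface

Orientations are given as [roll, pitch, yaw] about the fixed x, y, z axes, in that order (R = Rz(yaw) Ry(pitch) Rx(roll)).
In Python, from plant import status, viewer, ticket gives the robot as it stands.
- The arm moves only by the tool play_rows, never from a script. Its argument "commands" is a list of rows, each an object with "offset": the shift along the tool's x, y, z in m, a list of three; "twist": the turn about the tool's z in degrees. A call has 1 to 5 rows; each row shifts and turns the commanded pose from where the row before left it, along the tool's axes as they then stand; what a row does not reach is not made up. A row lasts 1/10 s, in which the tool goes at most 50 mm and 8.59 degrees, less where a joint would pass 70% of its speed; a pose out of reach is approached as far as the arm can. A call with a gripper value outside its range is refused whole. "jaw" is the closure in counts, from 0 (fully open) to 255 (shut), set as the call begins (left out, the last holds). The fingers move at their own pace and stop on an object; the grip force is fixed at half the most. Time passes only in rows, so rows that do not move let the fingers close. It gives the time, the measured TCP pose, the force and the opening at its end, in the units of the state.
- status.get_obs(): the state, without advancing time (a new reading comes with each control period).
- viewer.capture(name): name is "scene" or "top" or "wrist"; returns the picture (400x640x3 uint8, red, green, blue); there is no depth.
- viewer.camera_params(name): a dict with "fov_y" (degrees; the focal length in pixels is half the picture's height over the tangent of half this angle, whatever the lens; pixels are square), "cx", "cy" (the principal point, pixels), "rvec" (rotation vector, rad) and "tvec" (3), from world to camera coordinates, as OpenCV has them; the wrist camera has in their place "T_tool_cam" (4x4, takes a point from camera to tool coordinates, whose origin is the TCP and whose axes are the flange's). Camera axes: x right, y down, z forward; pixel columns grow to the right and rows downward; lengths in mm; the calibration is good to about 2 mm. The wrist camera is an equidistant fisheye: a pixel r from the principal point sees the ray r / f radians off the axis. A picture is of the moment at which its call begins: read the wrist's pose just before it. camera_params takes no time and is no camera call.
- ticket.close_job(): hands the job in, once; it reports no verdict.
The state is a dict: "time": time; "joint_positions": joint angles; "dq": joint speeds; "tau": joint torques, N m; "tool_pos": TCP position; "tcp_rot": TCP orientation; "contact_force": force on the tool from outside, world axes, zero at the start; "moment": the same for the moment, N m; "grip_width": finger opening in mm.
Only numpy, scipy, OpenCV 4.12 (cv2) and the standard library are available. Lean on these libraries where they do the work, as an engineer would, in place of code of your own. Each camera call takes 0.05 s, during which the arm holds its last target.

## Working session

There is one attempt and no reset: what is moved stays moved. The work goes in short steps, Python scripts to look and compute and a tool call to move; the robot and the scene stay as the last step left them, time stands still between calls to the robot, and variables do not carry over. Pictures are saved under pics/ and viewed, and the job is handed in when it is done.

Besides the shell and the picture viewer there is one more tool, called after "Call:" in YAML: its name, and indented under it one key for each argument. play_rows: Moves the arm, as the interface text tells. Its arguments: {"type":"object","properties":{"commands":{"type":"array"},"jaw":{"type":"number"}},"required":["commands"]}

```bash
ls; mkdir -p pics; python3 - <<'E'
from plant import status, viewer
import cv2
for n in ["scene","top","wrist"]:
    cv2.imwrite(f"pics/{n}0.png",viewer.capture(n)[:,:,::-1]); p=viewer.camera_params(n); print(n,p)
o=status.get_obs(); print(o)
E
```

```text
pics
scene {'fov_y': 55.97142117818315, 'cx': 318.4800011275754, 'cy': 200.8628804854747, 'rvec': array([ 2.23192049,  1.07781003, -0.38101149]), 'tvec': array([-357.39966688, -244.41095003, 1512.84756283])}
top {'fov_y': 42.94307694250021, 'cx': 325.11841959856235, 'cy': 198.3751516399905, 'rvec': array([ 2.19311863, -2.14674125,  0.10015896]), 'tvec': array([ -37.4457435 ,  600.44709375, 1582.56483065])}
wrist {'fov_y': 65.70646984690485, 'cx': 321.14649314268274, 'cy': 206.0864036887371, 'T_tool_cam': array([[ 4.19107818e-04, -9.64956149e-01, -2.62410849e-01,
         6.90285187e+01],
       [ 9.99999912e-01,  4.04035142e-04,  1.11396257e-04,
         1.02375424e+00],
       [-1.46929851e-06, -2.62410873e-01,  9.64956234e-01,
         2.02276690e+01],
       [ 0.00000000e+00,  0.00000000e+00,  0.00000000e+00,
         1.00000000e+00]])}
{'time': 0.15, 'joint_positions': array([-1.40200741e+00,  3.42561997e-01,  1.52474051e+00,  8.27952115e-06,
        1.27539858e+00, -1.46031226e-01]), 'dq': array([-0.0013798 , -0.0008262 , -0.00280383,  0.0005119 , -0.00100002,
       -0.00128115]), 'tau': array([ 1.30003024e-03, -4.31470621e+01, -2.44352210e+01,  7.17869075e-02,
        5.37180493e-02, -7.81474682e-05]), 'tool_pos': array([ 162.55638823, -499.11233209,  404.22478366]), 'tcp_rot': array([-3.14049717e+00, -1.69125095e-04,  3.14817631e-01]), 'contact_force': array([-0.39482721,  0.59515061,  0.03399349]), 'moment': array([-0.04106782, -0.0462159 ,  0.02004106]), 'grip_width': 91.41736925022579}
```

View pics/scene0.png

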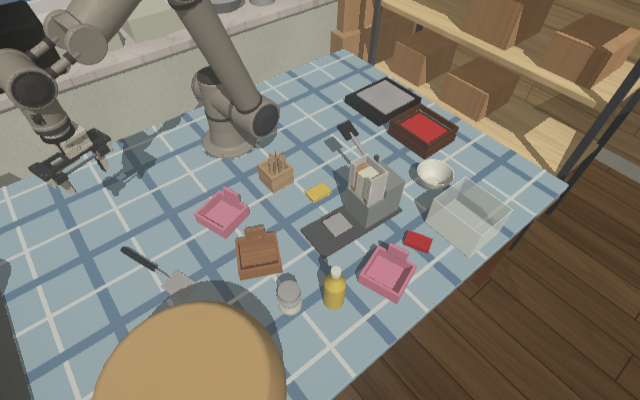

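View pics/top0.png

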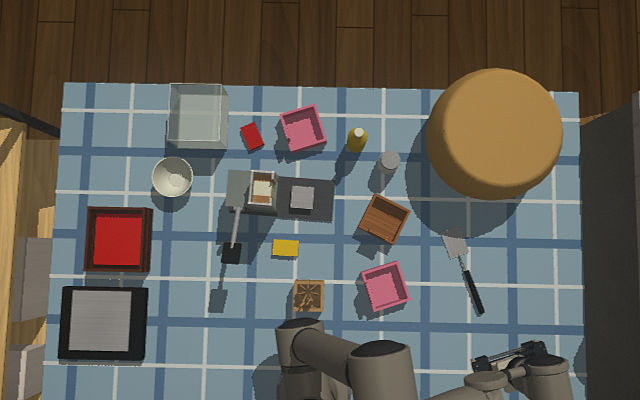

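View pics/wrist0.png

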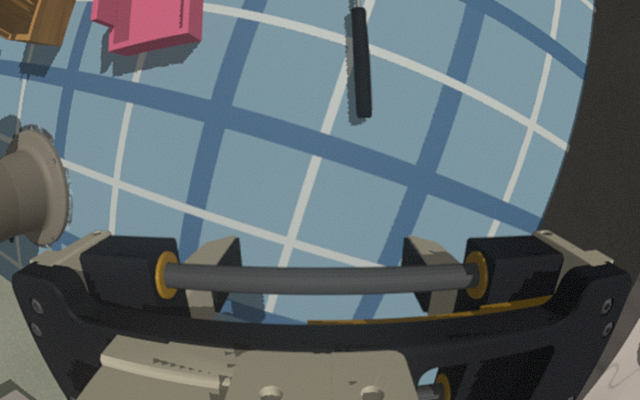

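```bash
cat > h.py <<'E'
import numpy as np, cv2
from plant import status, viewer
from scipy.spatial.transform import Rotation as R
def cam(n):
    p=viewer.camera_params(n); f=200/np.tan(np.radians(p['fov_y']/2))
    return f,p
def pix2z(n,u,v,z):
    f,p=cam(n); Rm=cv2.Rodrigues(p['rvec'])[0]; t=np.array(p['tvec'])
    c=-Rm.T@t; d=Rm.T@np.array([(u-p['cx'])/f,(v-p['cy'])/f,1]); s=(z-c[2])/d[2]; return c+s*d
def proj(n,P):
    f,p=cam(n); Rm=cv2.Rodrigues(p['rvec'])[0]; q=(Rm@np.atleast_2d(P).T).T+p['tvec']
    return np.c_[f*q[:,0]/q[:,2]+p['cx'],f*q[:,1]/q[:,2]+p['cy']]
def wproj(P,pos,rot):
    f,p=cam('wrist'); T=p['T_tool_cam']; Rt=R.from_euler('xyz',rot).as_matrix()
    q=(np.atleast_2d(P)-pos)@Rt; q=(q-T[:3,3])@T[:3,:3]
    r=np.hypot(q[:,0],q[:,1]); th=np.arctan2(r,q[:,2])
    return np.c_[f*th*q[:,0]/r+p['cx'],f*th*q[:,1]/r+p['cy']]
def wpix(u,v,z,pos,rot):
    f,p=cam('wrist'); T=p['T_tool_cam']; Rt=R.from_euler('xyz',rot).as_matrix()
    x,y=u-p['cx'],v-p['cy']; r=np.hypot(x,y); th=r/f
    d=np.array([np.sin(th)*x/r,np.sin(th)*y/r,np.cos(th)]); d=Rt@T[:3,:3]@d; c=pos+Rt@T[:3,3]
    return c+(z-c[2])/d[2]*d
E
python3 - <<'E'
import cv2
t=cv2.imread('pics/top0.png')
cv2.imwrite('pics/c1.png',cv2.resize(t[160:280,200:345],None,fx=5,fy=5,interpolation=cv2.INTER_CUBIC))
cv2.imwrite('pics/c2.png',cv2.resize(t[180:260,340:430],None,fx=7,fy=7,interpolation=cv2.INTER_CUBIC))
s=cv2.imread('pics/scene0.png')
cv2.imwrite('pics/c3.png',cv2.resize(s[210:290,220:300],None,fx=7,fy=7,interpolation=cv2.INTER_CUBIC))
E
```

```text
(no output)
```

View pics/c1.png

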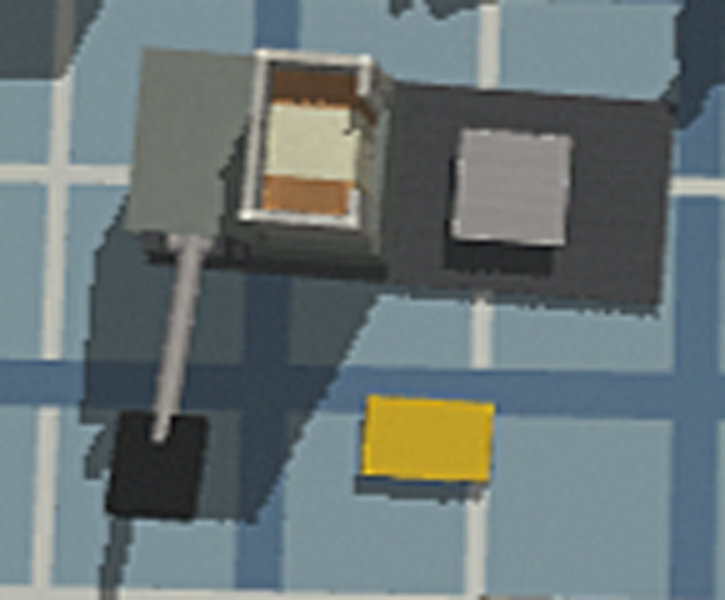

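View pics/c2.png

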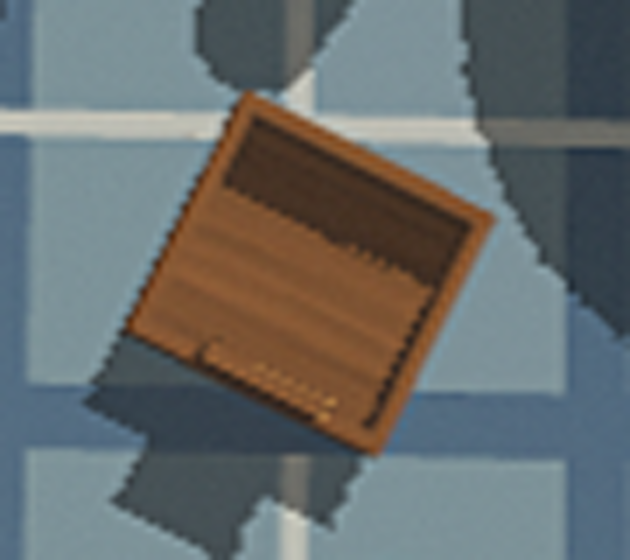

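View pics/c3.png

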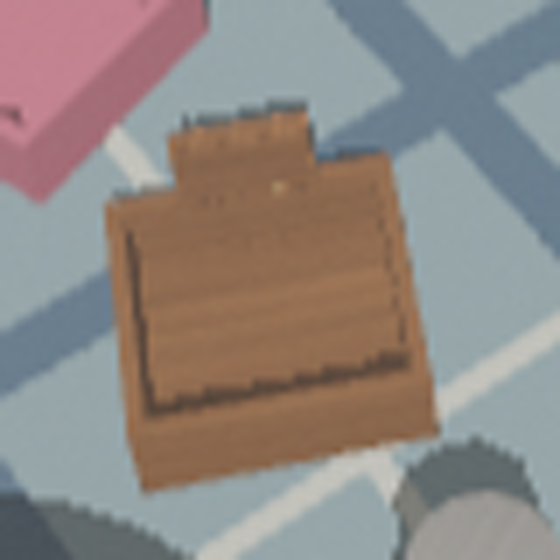

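```bash
cat > fit.py <<'E'
from h import *
from scipy.optimize import least_squares
def conv(a,s,o): return (np.array(a)+.5)/s-.5+np.array(o)
def T(p,L): 
    c,s=np.cos(p[2]),np.sin(p[2]); L=np.array(L,float); return np.c_[p[0]+c*L[:,0]-s*L[:,1],p[1]+s*L[:,0]+c*L[:,1],L[:,2]]
def fit(obs,p0):
    f=lambda p: np.concatenate([(proj(n,T(p,L))-px).ravel() for n,L,px in obs])
    r=least_squares(f,p0); return r.x,np.round(r.fun.reshape(-1,2),1)
E
python3 - <<'E'
from fit import *
t=lambda a:conv(a,5,(200,160)); b=lambda a:conv(a,7,(340,180)); s=lambda a:conv(a,7,(220,210))
boxL=[(60,63,45),(60,-63,45),(-60,-63,45),(-60,63,45)]
o1=('top',boxL,b([(247,92),(494,216),(378,453),(128,330)]))
# scene: far(-x) corners: left=(107,203)? 
o2=('scene',[(60,-63,45),(60,63,45),(-60,63,45),(-60,-63,45)],s([(132,432),(428,372),(388,155),(107,203)]))
for o in ([o1],[o2],[o1,o2]): print(fit(o,[650,-150,-.4]))
ped=[(35,-70,35),(35,-140,35),(-35,-140,35),(-35,-70,35)]
d1=('top',ped,t([(465,129),(571,136),(563,245),(452,236)]))
d2=('top',[(65,-205,10),(-65,-205,10)],t([(674,101),(659,307)]))
d3=('top',[(55,88,150)],t([(142,47)]))
for o in ([d1],[d1,d2],[d1,d2,d3]): print(fit(o,[650,50,-.05]))
c,p=cam('top'); print(-cv2.Rodrigues(p['rvec'])[0].T@p['tvec'])
E
```

```text
(array([ 5.40431368e+02, -2.10287883e+02, -4.44352142e-01]), array([[-0.4, -0.3],
       [ 0.5, -0.1],
       [ 0.3,  0.5],
       [-0.4, -0.1]]))
(array([ 5.38431536e+02, -2.07691687e+02, -4.47669286e-01]), array([[-0.5,  0.6],
       [ 0.8,  0.7],
       [ 0.2, -1. ],
       [-0.5, -0.6]]))
(array([ 5.39605264e+02, -2.08992885e+02, -4.45882635e-01]), array([[-0.8, -0.1],
       [ 0.1,  0.2],
       [-0.2,  0.8],
       [-0.8,  0.1],
       [-0.6,  1.1],
       [ 0.7,  1.2],
       [ 0. , -0.6],
       [-0.7, -0.1]]))
(array([ 6.10216079e+02,  1.52799303e+02, -6.17249639e-02]), array([[-0.5, -0.4],
       [ 0.3,  0. ],
       [ 0. ,  0.2],
       [ 0.1,  0.2]]))
(array([ 6.10048883e+02,  1.53523618e+02, -6.14089297e-02]), array([[-0.7, -0.4],
       [ 0.1,  0.1],
       [-0.2,  0.2],
       [-0.1,  0.2],
       [ 0.6,  0.4],
       [ 0.3, -0.6]]))
(array([ 6.07978829e+02,  1.57473126e+02, -4.15703266e-02]), array([[-2.2, -0.2],
       [-1.3, -0.2],
       [-1.2,  0. ],
       [-1.1,  0.4],
       [-0.9, -0.3],
       [-0.4, -1.2],
       [ 6.7,  1.4]]))
[ 446.14858408  -32.89377007 1632.88694652]
```

```bash
python3 - <<'E'
from fit import *
D=[610.1,153.2,-.0615]
L=[(-186,70,212),(35,-70,35),(35,-140,35),(-35,-140,35),(-35,-70,35),(65,-205,10),(-65,-205,10),(-65,125,10),(55,-31.5,115),(-55,-31.5,115)]
B=[539.6,-209,-.446]
BL=[(60,63,45),(60,-63,45),(-60,-63,45),(-60,63,45),(-50,30,87),(-50,-30,87),(-60,-30,87),(-60,30,87),(60,63,0),(60,-63,0)]
for n in ['top','scene']:
    im=cv2.imread(f'pics/{n}0.png'); im=cv2.resize(im,None,fx=4,fy=4,interpolation=cv2.INTER_CUBIC)
    for p in np.r_[proj(n,T(D,L)),proj(n,T(B,BL))]: cv2.circle(im,tuple(int(4*(x+.5)) for x in p),3,(0,255,0),-1)
    im=im[640:1100,850:1650] if n=='top' else im[560:1120,900:1650]
    cv2.imwrite(f'pics/o_{n}.png',im)
print(pix2z('top',*conv((157,467),5,(200,160)),212),T(D,L[:1]))
E
```

```text
[425.32760519 232.77527479 212.        ] [[428.75392515 234.49945347 212.        ]]
```

View pics/o_top.png

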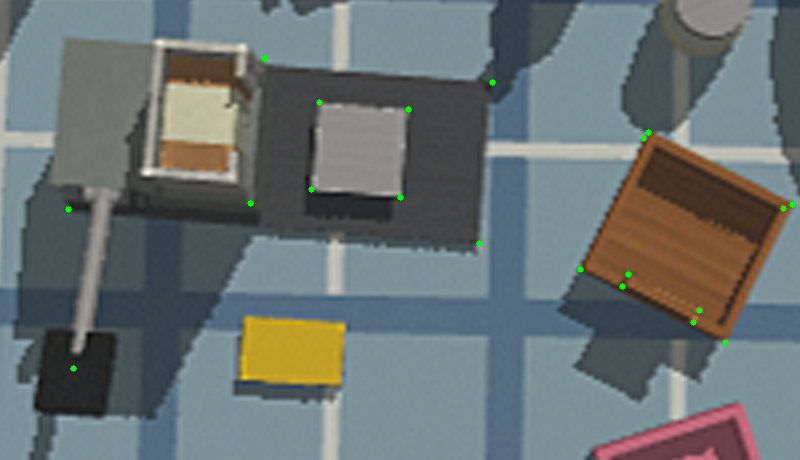

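View pics/o_scene.png

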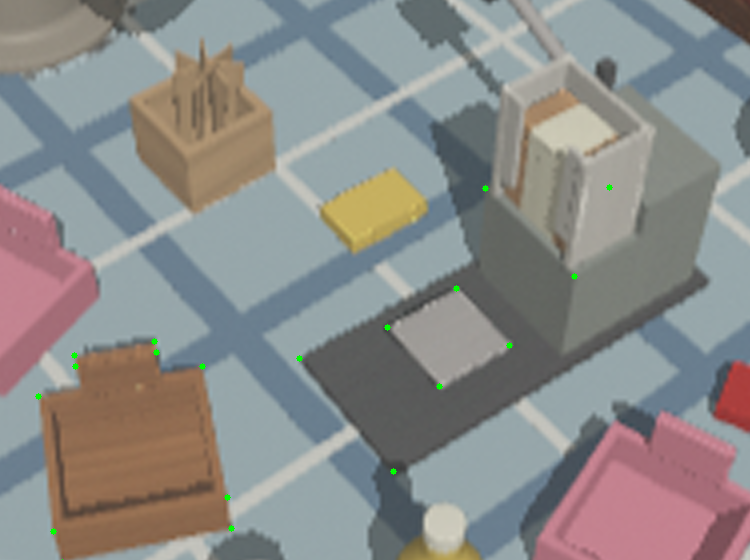

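```bash
cat > plan.py <<'E'
from h import *
import json
def plan(xyz,psi,n,start=None):
    o=status.get_obs(); P=np.array(start[0] if start else o['tool_pos'],float)
    Rm=R.from_euler('xyz',start[1] if start else o['tcp_rot']) 
    xyz=np.array(xyz,float); psi0=Rm.as_euler('xyz')[2]
    rows=[]
    dps=(psi-psi0+np.pi)%(2*np.pi)-np.pi
    for i in range(n):
        rem=n-i; d=(xyz-P)/rem
        loc=np.round(Rm.inv().apply(d)/1000,4); cp=Rm.as_euler('xyz')[2]
        tw=round(-np.degrees((psi-cp+np.pi)%(2*np.pi)-np.pi)/rem,1)
        rows.append({"offset":loc.tolist(),"twist":tw})
        P=P+Rm.apply(loc*1000); Rm=Rm*R.from_euler('z',tw,degrees=True)
    for k in range(0,n,5): print(json.dumps(rows[k:k+5]))
    print('end',P.round(1),Rm.as_euler('xyz').round(4))
E
python3 -c "
from plan import *
plan([490,-185.3,360],1.125,12)"
```

```text
[{"offset": [0.034, -0.0164, 0.0037], "twist": -3.9}, {"offset": [0.0351, -0.0141, 0.0037], "twist": -3.9}, {"offset": [0.036, -0.0116, 0.0037], "twist": -3.9}, {"offset": [0.0367, -0.0092, 0.0037], "twist": -3.9}, {"offset": [0.0372, -0.0067, 0.0037], "twist": -3.9}]
[{"offset": [0.0376, -0.0041, 0.0037], "twist": -3.8}, {"offset": [0.0377, -0.0016, 0.0037], "twist": -3.9}, {"offset": [0.0378, 0.001, 0.0037], "twist": -3.8}, {"offset": [0.0376, 0.0035, 0.0037], "twist": -3.9}, {"offset": [0.0373, 0.006, 0.0037], "twist": -3.8}]
[{"offset": [0.0368, 0.0085, 0.0038], "twist": -3.9}, {"offset": [0.0362, 0.0109, 0.0037], "twist": -3.8}]
end [ 490.  -185.3  360. ] [-3.1410e+00 -9.0000e-04  1.1247e+00]
```

Call:
play_rows:
  commands:
    - {"offset":[0.034,-0.0164,0.0037],"twist":-3.9}
    - {"offset":[0.0351,-0.0141,0.0037],"twist":-3.9}
    - {"offset":[0.036,-0.0116,0.0037],"twist":-3.9}
    - {"offset":[0.0367,-0.0092,0.0037],"twist":-3.9}
    - {"offset":[0.0372,-0.0067,0.0037],"twist":-3.9}
  jaw: 0

```text
time: 0.65
tool_pos: [299.8, -367.2, 385.9]
tcp_rot: [-3.141, -0.0, 0.658]
contact_force: [0.7, 0.2, 1.0]
grip_width: 91.8
```

Call:
play_rows:
  commands:
    - {"offset":[0.0376,-0.0041,0.0037],"twist":-3.8}
    - {"offset":[0.0377,-0.0016,0.0037],"twist":-3.9}
    - {"offset":[0.0378,0.001,0.0037],"twist":-3.8}
    - {"offset":[0.0376,0.0035,0.0037],"twist":-3.9}
    - {"offset":[0.0373,0.006,0.0037],"twist":-3.8}

```text
time: 1.15
tool_pos: [436.4, -236.5, 367.4]
tcp_rot: [-3.141, 0.0, 0.993]
contact_force: [-0.2, -0.6, 0.9]
grip_width: 92.1
```

Call:
play_rows:
  commands:
    - {"offset":[0.0368,0.0085,0.0038],"twist":-3.9}
    - {"offset":[0.0362,0.0109,0.0037],"twist":-3.8}
    - {"offset":[0,0,0],"twist":0}
    - {"offset":[0,0,0],"twist":0}

```text
time: 1.55
tool_pos: [490.2, -184.9, 359.7]
tcp_rot: [-3.14, 0.0, 1.126]
contact_force: [-0.1, 0.0, 0.5]
grip_width: 91.6
```

```bash
python3 - <<'E'
from fit import *
o=status.get_obs(); im=viewer.capture('wrist')[:,:,::-1].copy()
print(o['time'],o['tool_pos'],o['tcp_rot'],o['joint_positions'])
B=[539.6,-209,-.446]
BL=[(60,63,45),(60,-63,45),(-60,-63,45),(-60,63,45),(-50,30,87),(-50,-30,87),(-60,-30,87),(-60,30,87)]
cv2.imwrite('pics/w1.png',im)
for p in wproj(T(B,BL),o['tool_pos'],o['tcp_rot']):
    print(p.round(1)); cv2.circle(im,tuple(int(round(x)) for x in p),2,(0,255,0),-1)
cv2.imwrite('pics/w1o.png',im)
E
```

```text
1.55 [ 490.19152538 -184.864636    359.72683446] [-3.14047809e+00  3.51339483e-04  1.12608355e+00] [-5.06874494e-01  3.81092388e-01  1.59672931e+00 -4.57041072e-04
  1.16486158e+00 -6.19808130e-02]
[438.3 134.1]
[428.  252.7]
[316.9 254.4]
[316.6 130.3]
[328.  171.5]
[327.5 239.7]
[316.1 239.7]
[315.9 171.4]
```

View pics/w1o.png

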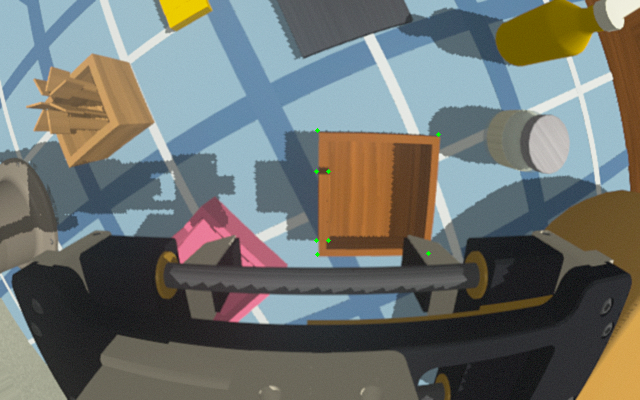

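```bash
python3 - <<'E'
import cv2
t=cv2.imread('pics/w1.png')
cv2.imwrite('pics/w1c.png',cv2.resize(t[120:265,300:450],None,fx=5,fy=4,interpolation=cv2.INTER_CUBIC))
E
```

```text
(no output)
```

View pics/w1c.png

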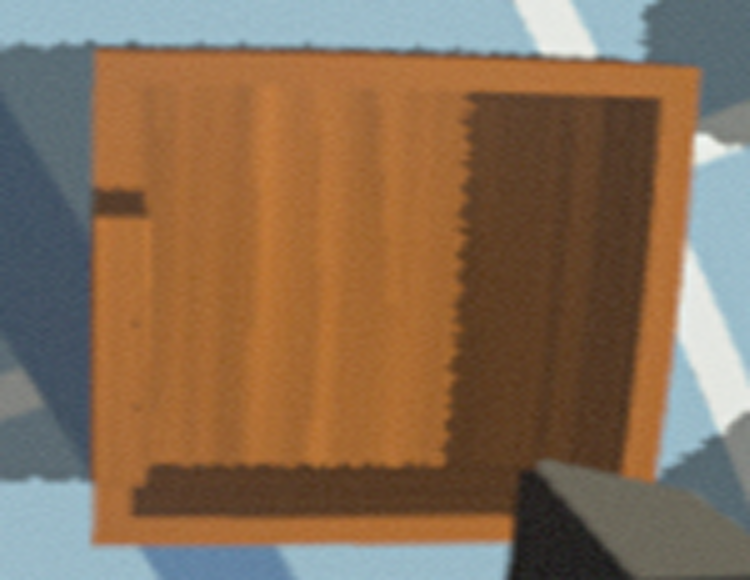

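```bash
python3 - <<'E'
from fit import *
pos=np.array([490.19,-184.86,359.73]);rot=[-3.14048,.00035,1.12608]
L=[(-60,63,45),(-60,-63,45),(60,63,45)]
px=np.array([(318.6,131.6),(318.2,255.4),(439.6,136.6)])
r=least_squares(lambda p:(wproj(T(p,L),pos,rot)-px).ravel(),[540,-209,-.446]); print(r.x,r.fun.round(1)); print(T(r.x,[(-55,0,0)]), np.pi/2+r.x[2])
E
```

```text
[ 5.40173164e+02 -2.11224621e+02 -4.52304557e-01] [ 0.   0.1 -0.3  0.2  0.3 -0.3]
[[ 490.70383699 -187.18744792    0.        ]] 1.1184917696780592
```

```bash
python3 -c "
from plan import *
plan([490.6,-186.8,230],1.119,5)"
```

```text
[{"offset": [-0.0001, 0.0003, 0.026], "twist": 0.1}, {"offset": [-0.0001, 0.0003, 0.026], "twist": 0.1}, {"offset": [-0.0002, 0.0003, 0.026], "twist": 0.0}, {"offset": [-0.0001, 0.0003, 0.026], "twist": 0.1}, {"offset": [-0.0002, 0.0002, 0.026], "twist": 0.0}]
end [ 490.6 -186.8  230. ] [-3.1408e+00  5.0000e-04  1.1193e+00]
```

Call:
play_rows:
  commands:
    - {"offset":[-0.0001,0.0003,0.026],"twist":0.1}
    - {"offset":[-0.0001,0.0003,0.026],"twist":0.1}
    - {"offset":[-0.0002,0.0003,0.026],"twist":0.0}
    - {"offset":[-0.0001,0.0003,0.026],"twist":0.1}
    - {"offset":[-0.0002,0.0002,0.026],"twist":0.0}

```text
time: 2.1
tool_pos: [490.1, -188.0, 229.6]
tcp_rot: [3.141, 0.0, 1.117]
contact_force: [-0.5, 0.8, 0.9]
grip_width: 91.8
```

Call:
play_rows:
  commands:
    - {"offset":[0,0,0],"twist":0}
    - {"offset":[0,0,0],"twist":0}

```text
time: 2.3
tool_pos: [490.6, -187.6, 230.7]
tcp_rot: [-3.141, 0.0, 1.118]
contact_force: [0.7, -1.2, -0.5]
grip_width: 91.4
```

```bash
python3 - <<'E'
from fit import *
o=status.get_obs(); print(o['tool_pos'],o['tcp_rot']);cv2.imwrite('pics/w2.png',viewer.capture('wrist')[:,:,::-1])
E
```

```text
[ 490.57926399 -187.62087379  230.67117783] [-3.14120267e+00  1.47751557e-04  1.11758567e+00]
```

View pics/w2.png

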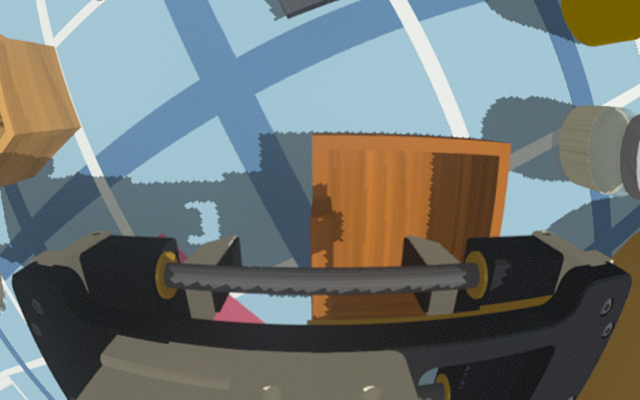

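Call:
play_rows:
  commands:
    - {"offset":[0,0,0],"twist":0}
    - {"offset":[0,0,0],"twist":0}
    - {"offset":[0,0,0],"twist":0}
    - {"offset":[0,0,0],"twist":0}
    - {"offset":[0,0,0],"twist":0}
  jaw: 255

```text
time: 2.85
tool_pos: [491.0, -186.6, 230.4]
tcp_rot: [3.141, 0.0, 1.12]
contact_force: [0.3, -0.3, -0.3]
grip_width: 56.2
```

Call:
play_rows:
  commands:
    - {"offset":[0,0,0],"twist":0}
    - {"offset":[0,0,0],"twist":0}
    - {"offset":[0,0,0],"twist":0}

```text
time: 3.15
tool_pos: [491.0, -186.7, 230.2]
tcp_rot: [-3.142, 0.0, 1.119]
contact_force: [-0.4, 0.1, 0.4]
grip_width: 32.4
```

Call:
play_rows:
  commands:
    - {"offset":[0,0,0],"twist":0}
    - {"offset":[0,0,0],"twist":0}
    - {"offset":[0,0,0],"twist":0}
    - {"offset":[0,0,0],"twist":0}
    - {"offset":[0,0,0],"twist":0}

```text
time: 3.65
tool_pos: [491.0, -186.7, 230.2]
tcp_rot: [3.141, 0.0, 1.119]
contact_force: [-0.2, -0.1, -0.8]
grip_width: 9.9
```

Call:
play_rows:
  commands:
    - {"offset":[0,0,0],"twist":0}

```text
time: 3.75
tool_pos: [491.0, -186.7, 230.2]
tcp_rot: [3.141, 0.0, 1.119]
contact_force: [0.2, 0.0, -0.2]
grip_width: 10.2
```

Call:
play_rows:
  commands:
    - {"offset":[0,0,-0.01],"twist":0}
    - {"offset":[0,0,-0.02],"twist":0}
    - {"offset":[0,0,-0.03],"twist":0}
    - {"offset":[0,0,-0.03],"twist":0}
    - {"offset":[0,0,-0.03],"twist":0}

```text
time: 4.25
tool_pos: [490.6, -186.5, 351.6]
tcp_rot: [-3.141, 0.0, 1.119]
contact_force: [0.5, -0.1, -3.3]
grip_width: 10.1
```

Call:
play_rows:
  commands:
    - {"offset":[0,0,0],"twist":0}

```text
time: 4.35
tool_pos: [491.6, -186.9, 354.5]
tcp_rot: [3.134, 0.001, 1.119]
contact_force: [-0.1, -0.6, -2.6]
grip_width: 10.0
```

```bash
python3 -c "
from plan import *
print(status.get_obs()['grip_width'],status.get_obs()['moment'])
plan([548.7,51.8,350],1.509,10)
print(pix2z('top',359,132,170),pix2z('top',390,157,90))"
```

```text
10.045239764465933 [0.00123326 0.01425953 0.00039068]
[{"offset": [0.024, -0.0053, 0.0004], "twist": -2.2}, {"offset": [0.0242, -0.0044, 0.0004], "twist": -2.2}, {"offset": [0.0243, -0.0034, 0.0004], "twist": -2.2}, {"offset": [0.0244, -0.0025, 0.0004], "twist": -2.2}, {"offset": [0.0245, -0.0015, 0.0004], "twist": -2.3}]
[{"offset": [0.0245, -0.0006, 0.0004], "twist": -2.2}, {"offset": [0.0245, 0.0004, 0.0004], "twist": -2.3}, {"offset": [0.0245, 0.0014, 0.0004], "twist": -2.2}, {"offset": [0.0245, 0.0023, 0.0004], "twist": -2.3}, {"offset": [0.0243, 0.0033, 0.0003], "twist": -2.2}]
end [548.7  51.8 350.1] [3.1344 0.0035 1.5087]
[ 784.71176656 -120.27764028  170.        ] [ 727.08344878 -221.41297078   90.        ]
```

Call:
play_rows:
  commands:
    - {"offset":[0.024,-0.0053,0.0004],"twist":-2.2}
    - {"offset":[0.0242,-0.0044,0.0004],"twist":-2.2}
    - {"offset":[0.0243,-0.0034,0.0004],"twist":-2.2}
    - {"offset":[0.0244,-0.0025,0.0004],"twist":-2.2}
    - {"offset":[0.0245,-0.0015,0.0004],"twist":-2.3}

```text
time: 4.85
tool_pos: [519.2, -66.2, 346.8]
tcp_rot: [-3.139, 0.0, 1.315]
contact_force: [0.8, 0.3, -2.2]
grip_width: 9.9
```

Call:
play_rows:
  commands:
    - {"offset":[0.0245,-0.0006,0.0004],"twist":-2.2}
    - {"offset":[0.0245,0.0004,0.0004],"twist":-2.3}
    - {"offset":[0.0245,0.0014,0.0004],"twist":-2.2}
    - {"offset":[0.0245,0.0023,0.0004],"twist":-2.3}
    - {"offset":[0.0243,0.0033,0.0003],"twist":-2.2}

```text
time: 5.35
tool_pos: [547.8, 53.1, 344.7]
tcp_rot: [-3.139, 0.0, 1.51]
contact_force: [0.4, -0.5, -3.0]
grip_width: 10.2
```

Call:
play_rows:
  commands:
    - {"offset":[0,0,0],"twist":0}
    - {"offset":[0,0,0],"twist":0}
    - {"offset":[0,0,0],"twist":0}

```text
time: 5.65
tool_pos: [547.8, 51.4, 345.6]
tcp_rot: [-3.14, 0.0, 1.508]
contact_force: [-0.4, -0.4, -3.1]
grip_width: 10.1
```

```bash
python3 - <<'E'
from fit import *
o=status.get_obs(); im=viewer.capture('wrist')[:,:,::-1].copy()
print(o['time'],o['tool_pos'],o['tcp_rot'])
cv2.imwrite('pics/w3.png',im)
D=[610.1,153.2,-.0615]
L=[(35,-70,35),(-35,-140,35),(-35,-70,35),(-65,-205,10),(-65,125,10),(55,-31.5,115),(-55,-31.5,115),(-186,70,212)]
for l,p in zip(L,wproj(T(D,L),o['tool_pos'],o['tcp_rot'])):
    print(l,p.round(1)); cv2.circle(im,tuple(int(round(x)) for x in p),2,(0,255,0),-1)
cv2.imwrite('pics/w3o.png',im)
cv2.imwrite('pics/t3.png',cv2.resize(viewer.capture('top')[140:290,200:400,::-1],None,fx=4,fy=4,interpolation=cv2.INTER_CUBIC))
E
```

```text
5.65 [547.78298705  51.41543557 345.56975158] [-3.13999930e+00  4.72465352e-04  1.50770035e+00]
(35, -70, 35) [416.3 160.7]
(-35, -140, 35) [343.7 229.8]
(-35, -70, 35) [344.9 159.4]
(-65, -205, 10) [314.6 275.7]
(-65, 125, 10) [313.6 -22.8]
(55, -31.5, 115) [475.  123.7]
(-55, -31.5, 115) [324.4 116.5]
(-186, 70, 212) [ 71.3 -50.1]
```

View pics/w3o.png

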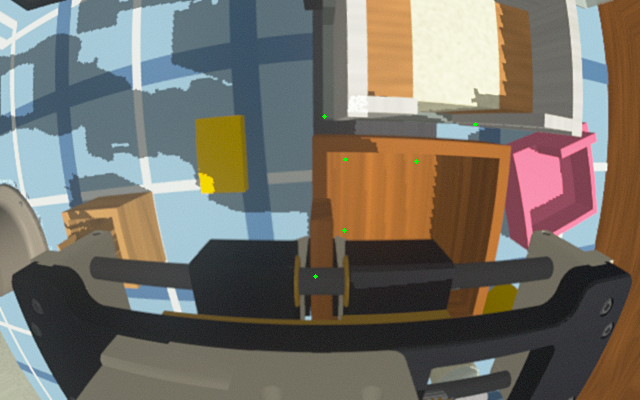

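View pics/t3.png

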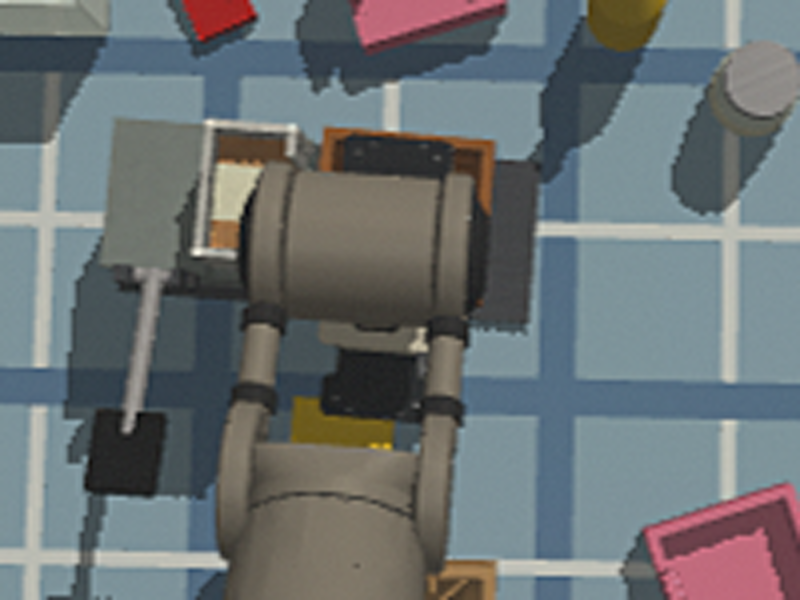

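```bash
python3 - <<'E'
import cv2
t=cv2.imread('pics/w3.png')
cv2.imwrite('pics/w3c.png',cv2.resize(t[85:205,300:520],None,fx=3.6,fy=3.6,interpolation=cv2.INTER_CUBIC))
E
```

```text
(no output)
```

View pics/w3c.png

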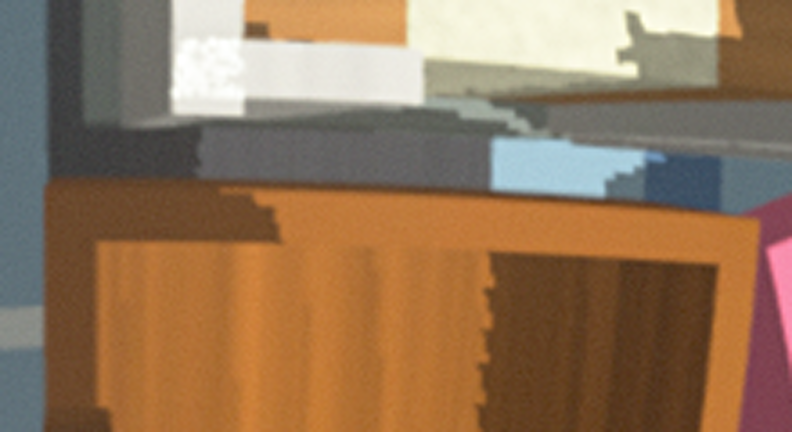

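```bash
python3 - <<'E'
from fit import *
pos=np.array([547.78,51.42,345.57]);rot=[-3.14,.00047,1.5077]
a=wpix(312.1,135.5,160.4,pos,rot);b=wpix(510.2,145,160.4,pos,rot);c=wpix(322.4,118.8,115,pos,rot)
print(a,b,c,np.hypot(*(b-a)[:2]),np.arctan2(*(b-a)[1::-1]))
D=[610.1,153.2,-.0615]; print(T(D,[(-55,-31.5,115)]))
yaw=np.arctan2(*(b-a)[1::-1])
m=(a+b)/2; print('box centre',m[:2]+63*np.array([np.sin(yaw),-np.cos(yaw)]), 'expected',T(D,[(0,-105,0)]))
E
```

```text
[545.66048466 114.41849423 160.4       ] [664.41007252 106.59896    160.4       ] [551.81581842 123.64426553 115.        ] 119.00676338548193 -0.06575400918923095
[[553.26795006 125.13991982 115.        ]]
box centre [600.89576044  47.64487113] expected [[603.64656988  48.39850555   0.        ]]
```

Call:
play_rows:
  commands:
    - {"offset":[-0.0002,0.0011,0.016],"twist":-0.1}
    - {"offset":[0,0,0.02],"twist":0}
    - {"offset":[0,0,0.02],"twist":0}
    - {"offset":[0,0,0.014],"twist":0}
    - {"offset":[0,0,0.004],"twist":0}

```text
time: 6.25
tool_pos: [548.7, 51.1, 270.7]
tcp_rot: [-3.138, 0.0, 1.509]
contact_force: [-0.3, 1.3, -2.9]
grip_width: 9.9
```

Call:
play_rows:
  commands:
    - {"offset":[0,0,0.002],"twist":0}
    - {"offset":[0,0,0],"twist":0}

```text
time: 6.45
tool_pos: [549.4, 51.5, 270.8]
tcp_rot: [3.141, 0.0, 1.51]
contact_force: [0.9, -0.1, -2.3]
grip_width: 9.9
```

Call:
play_rows:
  commands:
    - {"offset":[0,0,0.0015],"twist":0}
    - {"offset":[0,0,0.0015],"twist":0}
    - {"offset":[0,0,0],"twist":0}

```text
time: 6.75
tool_pos: [549.2, 51.8, 267.5]
tcp_rot: [3.141, 0.0, 1.51]
contact_force: [0.2, -1.0, -2.2]
grip_width: 9.8
```

Call:
play_rows:
  commands:
    - {"offset":[0,0,0.001],"twist":0}
    - {"offset":[0,0,0],"twist":0}

```text
time: 6.95
tool_pos: [549.2, 51.8, 266.3]
tcp_rot: [3.142, 0.0, 1.51]
contact_force: [-0.0, -0.2, -2.9]
grip_width: 9.8
```

Call:
play_rows:
  commands:
    - {"offset":[0,0,0.001],"twist":0}
    - {"offset":[0,0,0],"twist":0}

```text
time: 7.15
tool_pos: [549.2, 51.8, 265.3]
tcp_rot: [3.141, 0.0, 1.51]
contact_force: [-0.4, 0.4, -2.9]
grip_width: 9.7
```

```bash
python3 - <<'E'
from fit import *
o=status.get_obs(); im=viewer.capture('wrist')[:,:,::-1].copy()
print(o['time'],o['tool_pos'],o['tcp_rot'],o['contact_force'])
cv2.imwrite('pics/w4.png',cv2.resize(im[60:260,290:590],None,fx=2.6,fy=2.6,interpolation=cv2.INTER_CUBIC))
E
```

```text
7.15 [549.22880138  51.80785966 265.26770725] [3.14141174e+00 6.98645228e-05 1.51038346e+00] [-0.44217984  0.38655882 -2.88284239]
```

View pics/w4.png

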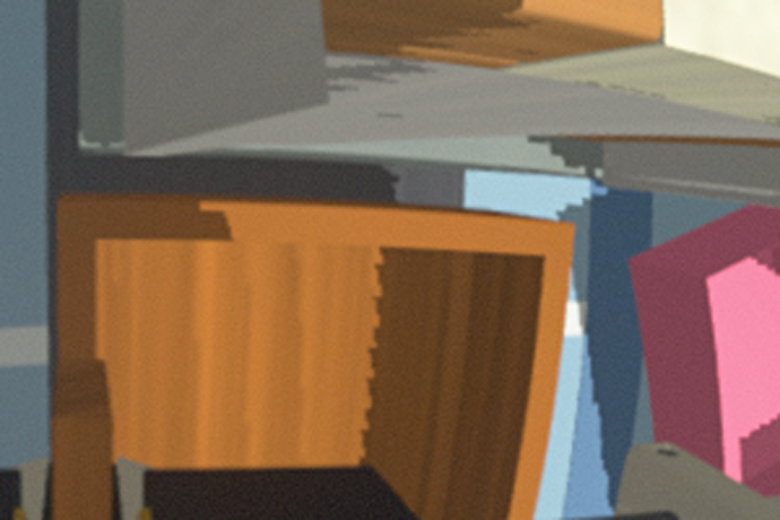

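```bash
python3 - <<'E'
from fit import *
pos=np.array([549.2,51.8,265.3]);rot=[3.1414,.00007,1.5104]
a=wpix(312.0,134.7,80.1,pos,rot);b=wpix(510.9,145.8,80.1,pos,rot);c=wpix(319.7,118.2,115,pos,rot)
yaw=np.arctan2(*(b-a)[1::-1]); m=(a+b)/2; cen=m[:2]+63*np.array([np.sin(yaw),-np.cos(yaw)])
print(a,b,c,np.hypot(*(b-a)[:2]),yaw,cen)
for dy in (-.0615,yaw):
    co,s=np.cos(dy),np.sin(dy); d=cen-c[:2]; print('box rel. disp',np.array([co*d[0]+s*d[1],-s*d[0]+co*d[1]])+[-55,-31.5])
E
```

```text
[547.21290946 115.27773654  80.1       ] [666.75085829 106.84857637  80.1       ] [551.90788764 123.16559166 115.        ] 119.83476938437143 -0.0703979867558121 [602.55047308  48.21920211]
box rel. disp [   0.15314215 -103.19214517]
box rel. disp [   0.78886615 -102.69856165]
```

Call:
play_rows:
  commands:
    - {"offset":[0,0,0.001],"twist":0}
    - {"offset":[0,0,0],"twist":0}

```text
time: 7.4
tool_pos: [549.1, 51.8, 265.2]
tcp_rot: [3.141, 0.0, 1.51]
contact_force: [-3.5, -0.0, 4.4]
grip_width: 9.8
```

Call:
play_rows:
  commands:
    - {"offset":[0,0,0],"twist":0}
    - {"offset":[0,0,0],"twist":0}
    - {"offset":[0,0,0],"twist":0}
    - {"offset":[0,0,0],"twist":0}
    - {"offset":[0,0,0],"twist":0}
  jaw: 100

```text
time: 7.9
tool_pos: [549.2, 51.8, 264.2]
tcp_rot: [3.142, 0.0, 1.51]
contact_force: [-0.7, 0.1, -0.7]
grip_width: 45.1
```

Call:
play_rows:
  commands:
    - {"offset":[0,0,-0.01],"twist":0}
    - {"offset":[0,0,-0.03],"twist":0}
    - {"offset":[0,0,-0.04],"twist":0}
    - {"offset":[0,0,-0.04],"twist":0}
    - {"offset":[-0.005,-0.015,-0.02],"twist":0}

```text
time: 8.4
tool_pos: [534.8, 47.9, 408.6]
tcp_rot: [3.135, -0.0, 1.511]
contact_force: [-0.5, 0.5, -0.1]
grip_width: 56.1
```

```bash
python3 - <<'E'
from plan import *
plan([427.5,234.5,410],1.509,6)
E
```

```text
[{"offset": [0.03, -0.0197, -0.0004], "twist": 0.0}, {"offset": [0.03, -0.0197, -0.0004], "twist": 0.0}, {"offset": [0.03, -0.0197, -0.0003], "twist": 0.0}, {"offset": [0.03, -0.0197, -0.0004], "twist": 0.0}, {"offset": [0.0299, -0.0198, -0.0003], "twist": 0.0}]
[{"offset": [0.03, -0.0197, -0.0004], "twist": 0.1}]
end [427.5 234.5 410. ] [ 3.1345e+00 -1.0000e-04  1.5090e+00]
```

Call:
play_rows:
  commands:
    - {"offset":[0.03,-0.0197,-0.008],"twist":0.0}
    - {"offset":[0.03,-0.0197,-0.004],"twist":0.0}
    - {"offset":[0.03,-0.0197,-0.004],"twist":0.0}
    - {"offset":[0.03,-0.0197,-0.004],"twist":0.0}
    - {"offset":[0.03,-0.0197,0],"twist":0.0}
  jaw: 255

```text
time: 8.9
tool_pos: [443.7, 204.4, 425.8]
tcp_rot: [3.14, -0.001, 1.51]
contact_force: [0.4, -0.1, 0.3]
grip_width: 20.3
```

Call:
play_rows:
  commands:
    - {"offset":[0.03,-0.0197,0],"twist":0.1}
    - {"offset":[0,0,0],"twist":0}
    - {"offset":[0,0,0],"twist":0}
    - {"offset":[0,0,0],"twist":0}
    - {"offset":[0,0,0],"twist":0}

```text
time: 9.4
tool_pos: [427.4, 233.7, 424.4]
tcp_rot: [3.141, 0.0, 1.507]
contact_force: [0.6, -0.3, -0.1]
grip_width: 0.5
```

```bash
python3 - <<'E'
from fit import *
o=status.get_obs(); print(o['time'],o['tool_pos'],o['tcp_rot'],o['grip_width'])
w=viewer.capture('wrist')[:,:,::-1].copy()
for p in wproj(T([610.1,153.2,-.0615],[(-186,70,212)]),o['tool_pos'],o['tcp_rot']): print(p)
tip=o['tool_pos']+[0,0,-178]; print(wproj(tip,o['tool_pos'],o['tcp_rot']))
cv2.imwrite('pics/w5.png',w)
t=viewer.capture('top')[:,:,::-1]; cv2.imwrite('pics/t5f.png',t)
cv2.imwrite('pics/t5.png',cv2.resize(t[140:290,200:400],None,fx=4,fy=4,interpolation=cv2.INTER_CUBIC))
s=viewer.capture('scene')[:,:,::-1]; cv2.imwrite('pics/s5.png',cv2.resize(s[110:270,280:440],None,fx=4,fy=4,interpolation=cv2.INTER_CUBIC))
E
```

```text
9.4 [427.35634123 233.68728343 424.37162098] [3.14140521e+00 2.50093751e-04 1.50708260e+00] 0.4560193429096443
[324.61220444 229.280829  ]
[[322.87065514 251.4929112 ]]
```

View pics/w5.png

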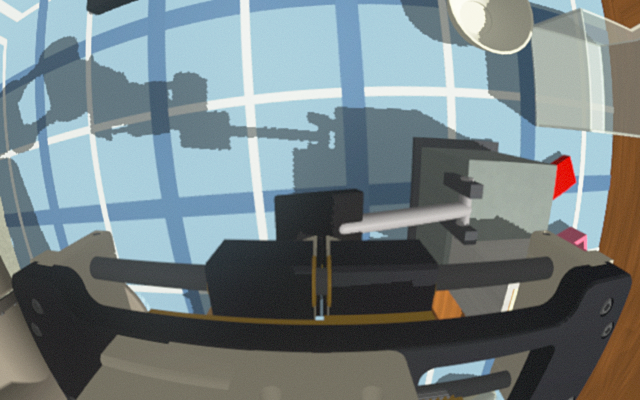

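View pics/t5.png

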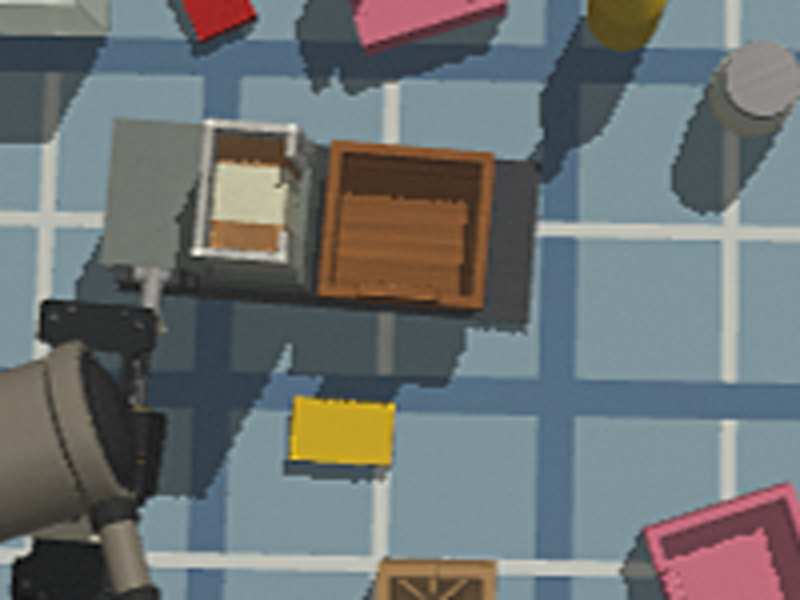

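View pics/s5.png

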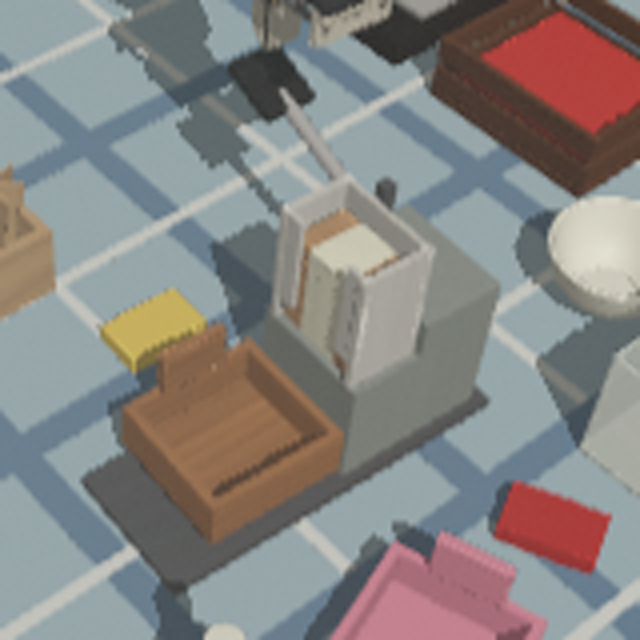

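```bash
python3 - <<'E'
from fit import *
L=[(60,63,80),(60,-63,80),(-60,-63,80),(-60,63,80)]
p,r=fit([('top',L,conv([(332,141),(494,155),(482,310),(320,295)],4,(200,140)))],[603,48,-.06]); print(p,r.tolist())
D=[610.1,153.2,-.0615]; print(T(D,[(0,-105,0)]))
E
```

```text
[ 6.02369759e+02  4.81853282e+01 -6.01971149e-02] [[0.1, 0.0], [0.3, -0.2], [0.1, -0.1], [-0.4, 0.3]]
[[603.64656988  48.39850555   0.        ]]
```

Call:
play_rows:
  commands:
    - {"offset":[0.0005,-0.0042,0.012],"twist":0}
    - {"offset":[0,0,0.014],"twist":0}
    - {"offset":[0,0,0.01],"twist":0}
    - {"offset":[0,0,0.01],"twist":0}
    - {"offset":[0,0,0.01],"twist":0}

```text
time: 10.05
tool_pos: [422.7, 235.2, 368.7]
tcp_rot: [3.141, -0.001, 1.508]
contact_force: [-4.0, 0.4, 8.9]
grip_width: 0.4
```

Call:
play_rows:
  commands:
    - {"offset":[0,0,0.008],"twist":0}
    - {"offset":[0,0,0.008],"twist":0}
    - {"offset":[0,0,0.008],"twist":0}
    - {"offset":[0,0,0.008],"twist":0}
    - {"offset":[0,0,0.004],"twist":0}

```text
time: 10.55
tool_pos: [422.3, 235.3, 332.3]
tcp_rot: [-3.14, -0.0, 1.508]
contact_force: [-4.4, 0.8, 8.8]
grip_width: 0.3
```

Call:
play_rows:
  commands:
    - {"offset":[0,0,0.003],"twist":0}
    - {"offset":[0,0,0.003],"twist":0}
    - {"offset":[0,0,0.002],"twist":0}

```text
time: 10.85
tool_pos: [422.6, 235.3, 324.8]
tcp_rot: [-3.141, -0.0, 1.508]
contact_force: [-4.0, 0.8, 7.7]
grip_width: 0.6
```

Call:
play_rows:
  commands:
    - {"offset":[0,0,0.002],"twist":0}
    - {"offset":[0,0,0],"twist":0}

```text
time: 11.05
tool_pos: [422.7, 235.3, 322.8]
tcp_rot: [3.141, -0.001, 1.508]
contact_force: [-3.4, 1.0, 7.7]
grip_width: 0.4
```

Call:
play_rows:
  commands:
    - {"offset":[0,0,0.0015],"twist":0}
    - {"offset":[0,0,0.0015],"twist":0}

```text
time: 11.25
tool_pos: [422.9, 235.2, 320.1]
tcp_rot: [3.141, -0.001, 1.508]
contact_force: [-2.5, 0.9, 9.9]
grip_width: 0.6
```

Call:
play_rows:
  commands:
    - {"offset":[0,0,0.001],"twist":0}
    - {"offset":[0,0,0],"twist":0}

```text
time: 11.45
tool_pos: [423.0, 235.2, 319.1]
tcp_rot: [3.14, -0.001, 1.508]
contact_force: [-2.7, 0.4, 7.8]
grip_width: 0.6
```

Call:
play_rows:
  commands:
    - {"offset":[0,0,0.001],"twist":0}
    - {"offset":[0,0,0.001],"twist":0}

```text
time: 11.65
tool_pos: [423.1, 235.2, 317.8]
tcp_rot: [3.14, -0.001, 1.508]
contact_force: [-4.6, -1.4, 21.4]
grip_width: 0.2
```

Call:
play_rows:
  commands:
    - {"offset":[0,0,0.001],"twist":0}
    - {"offset":[0,0,0],"twist":0}

```text
time: 11.85
tool_pos: [423.0, 235.2, 317.7]
tcp_rot: [3.139, -0.001, 1.508]
contact_force: [-6.2, -1.3, 21.0]
grip_width: 0.2
```

```bash
cat > look.py <<'E'
from h import *; import sys
k=sys.argv[1]
t=viewer.capture('top')[:,:,::-1]; s=viewer.capture('scene')[:,:,::-1]
cv2.imwrite(f'pics/m{k}.png',np.hstack([cv2.resize(t[165:245,220:345],(600,384),interpolation=cv2.INTER_CUBIC)[:,:400] if 0 else cv2.resize(t[165:245,220:345],(400,256),interpolation=cv2.INTER_CUBIC),cv2.resize(s[100:228,240:440],(400,256),interpolation=cv2.INTER_CUBIC)]))
E
sed -i 's/100:228,240:440/135:263,290:490/' look.py; python3 look.py 1
```

```text
(no output)
```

View pics/m1.png

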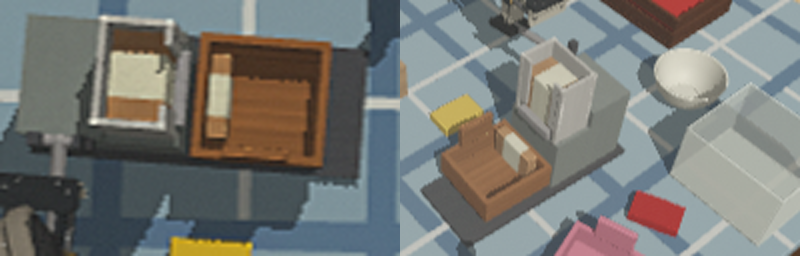

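```bash
python3 - <<'E'
from h import *
s=viewer.capture('scene')[:,:,::-1]; t=viewer.capture('top')[:,:,::-1]
a=cv2.resize(s[185:250,305:370],(390,390),interpolation=cv2.INTER_CUBIC);b=cv2.resize(t[170:222,272:328],(390,362),interpolation=cv2.INTER_CUBIC)
cv2.imwrite('pics/z1.png',np.hstack([a,cv2.copyMakeBorder(b,0,28,0,0,0)]))
E
```

```text
(no output)
```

View pics/z1.png

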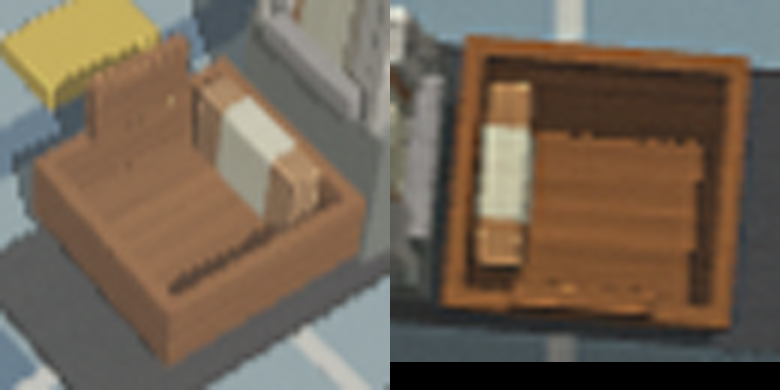

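Call:
play_rows:
  commands:
    - {"offset":[0,0,-0.01],"twist":0}
    - {"offset":[0,0,-0.02],"twist":0}
    - {"offset":[0,0,-0.02],"twist":0}
    - {"offset":[0,0,-0.02],"twist":0}
    - {"offset":[0,0,-0.025],"twist":0}

```text
time: 12.55
tool_pos: [422.9, 235.0, 410.9]
tcp_rot: [-3.142, 0.0, 1.508]
contact_force: [-0.4, 0.3, -0.6]
grip_width: 0.3
```

Call:
play_rows:
  commands:
    - {"offset":[0,0,0],"twist":0}
    - {"offset":[0,0,0],"twist":0}
    - {"offset":[0,0,0],"twist":0}
    - {"offset":[0,0,0],"twist":0}
    - {"offset":[0,0,0],"twist":0}

```text
time: 13.05
tool_pos: [422.6, 235.2, 409.5]
tcp_rot: [-3.14, 0.001, 1.509]
contact_force: [-0.1, 0.7, -0.4]
grip_width: 0.3
```

```bash
python3 - <<'E'
from h import *
s=viewer.capture('scene')[:,:,::-1]; t=viewer.capture('top')[:,:,::-1]
a=cv2.resize(s[110:250,305:405],(400,560),interpolation=cv2.INTER_CUBIC);b=cv2.resize(t[165:265,220:320],(400,400),interpolation=cv2.INTER_CUBIC)
cv2.imwrite('pics/z2.png',np.hstack([a,cv2.copyMakeBorder(b,0,160,0,0,0)]))
E
```

```text
(no output)
```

View pics/z2.png

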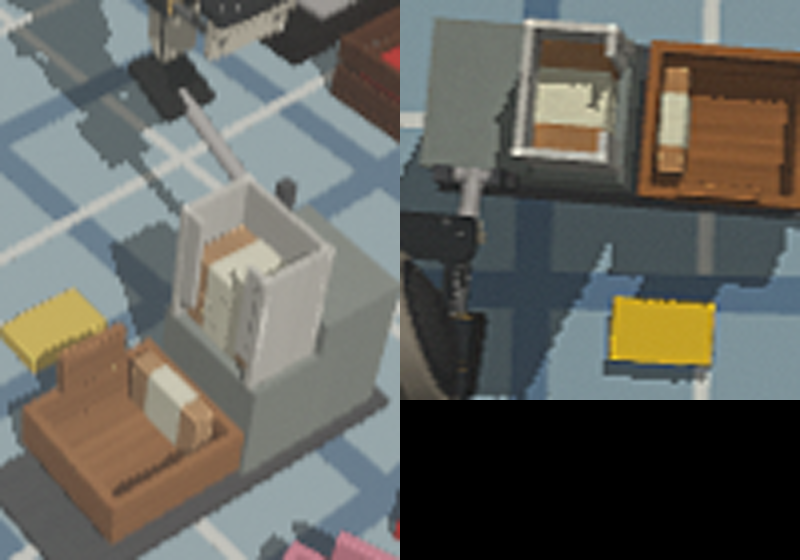

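Call:
play_rows:
  commands:
    - {"offset":[0,0,0.012],"twist":0}
    - {"offset":[0,0,0.02],"twist":0}
    - {"offset":[0,0,0.025],"twist":0}
    - {"offset":[0,0,0.025],"twist":0}
    - {"offset":[0,0,0.01],"twist":0}

```text
time: 13.65
tool_pos: [423.0, 235.5, 317.7]
tcp_rot: [3.14, -0.001, 1.509]
contact_force: [-0.5, -1.3, 23.5]
grip_width: 0.3
```

Call:
play_rows:
  commands:
    - {"offset":[0,0,0],"twist":0}
    - {"offset":[0,0,0],"twist":0}

```text
time: 13.85
tool_pos: [422.9, 235.5, 319.1]
tcp_rot: [3.14, -0.001, 1.509]
contact_force: [-0.9, 0.3, 8.0]
grip_width: 0.6
```

Call:
play_rows:
  commands:
    - {"offset":[0,0,0.002],"twist":0}
    - {"offset":[0,0,0],"twist":0}

```text
time: 14.05
tool_pos: [422.9, 235.5, 318.1]
tcp_rot: [3.139, -0.001, 1.509]
contact_force: [-2.8, -0.6, 13.8]
grip_width: 0.3
```

```bash
cat > z.py <<'E'
from h import *; import sys
s=viewer.capture('scene')[:,:,::-1]; t=viewer.capture('top')[:,:,::-1]
a=cv2.resize(s[110:250,305:405],(400,560),interpolation=cv2.INTER_CUBIC);b=cv2.resize(t[165:265,240:340],(400,400),interpolation=cv2.INTER_CUBIC)
cv2.imwrite(f'pics/z{sys.argv[1]}.png',np.hstack([a,cv2.copyMakeBorder(b,0,160,0,0,0)]))
E
python3 z.py 3
```

```text
(no output)
```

View pics/z3.png

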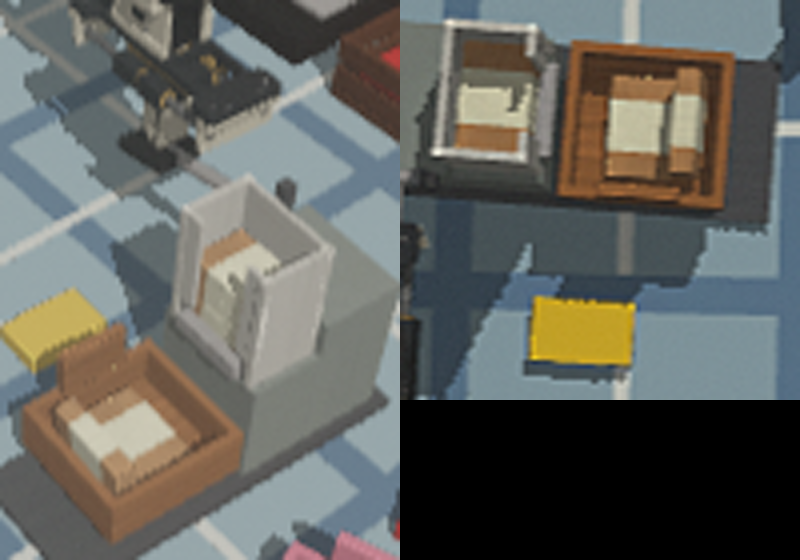

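Call:
play_rows:
  commands:
    - {"offset":[0,0,-0.01],"twist":0}
    - {"offset":[0,0,-0.02],"twist":0}
    - {"offset":[0,0,-0.02],"twist":0}
    - {"offset":[0,0,-0.02],"twist":0}
    - {"offset":[0,0,-0.025],"twist":0}

```text
time: 14.65
tool_pos: [422.7, 235.2, 411.9]
tcp_rot: [-3.141, 0.0, 1.509]
contact_force: [-0.2, -0.4, 0.9]
grip_width: 0.4
```

Call:
play_rows:
  commands:
    - {"offset":[0,0,0],"twist":0}
    - {"offset":[0,0,0],"twist":0}
    - {"offset":[0,0,0],"twist":0}
    - {"offset":[0,0,0],"twist":0}
    - {"offset":[0,0,0],"twist":0}

```text
time: 15.15
tool_pos: [422.6, 235.3, 410.5]
tcp_rot: [-3.14, 0.001, 1.509]
contact_force: [0.3, 0.6, 0.0]
grip_width: 0.2
```

```bash
python3 z.py 4
```

```text
(no output)
```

View pics/z4.png

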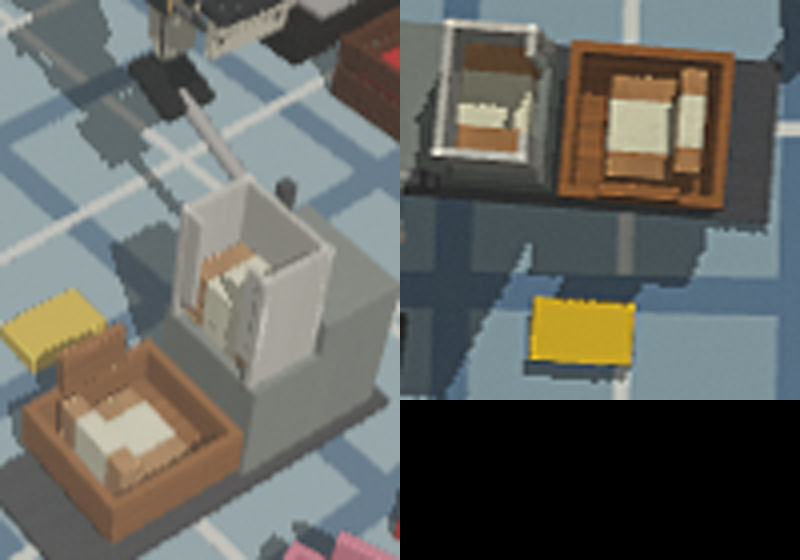

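Call:
play_rows:
  commands:
    - {"offset":[0,0,0.015],"twist":0}
    - {"offset":[0,0,0.016],"twist":0}
    - {"offset":[0,0,0.016],"twist":0}
    - {"offset":[0,0,0.016],"twist":0}
    - {"offset":[0,0,0.016],"twist":0}

```text
time: 15.75
tool_pos: [422.1, 235.5, 332.3]
tcp_rot: [-3.141, -0.001, 1.509]
contact_force: [-3.1, 2.0, 8.6]
grip_width: 0.3
```

Call:
play_rows:
  commands:
    - {"offset":[0,0,0.0125],"twist":0}
    - {"offset":[0,0,0.0015],"twist":0}
    - {"offset":[0,0,0],"twist":0}

```text
time: 16.05
tool_pos: [422.9, 235.4, 318.8]
tcp_rot: [3.141, -0.0, 1.509]
contact_force: [-2.2, 0.3, 8.2]
grip_width: 0.5
```

```bash
python3 z.py 5
```

```text
(no output)
```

View pics/z5.png

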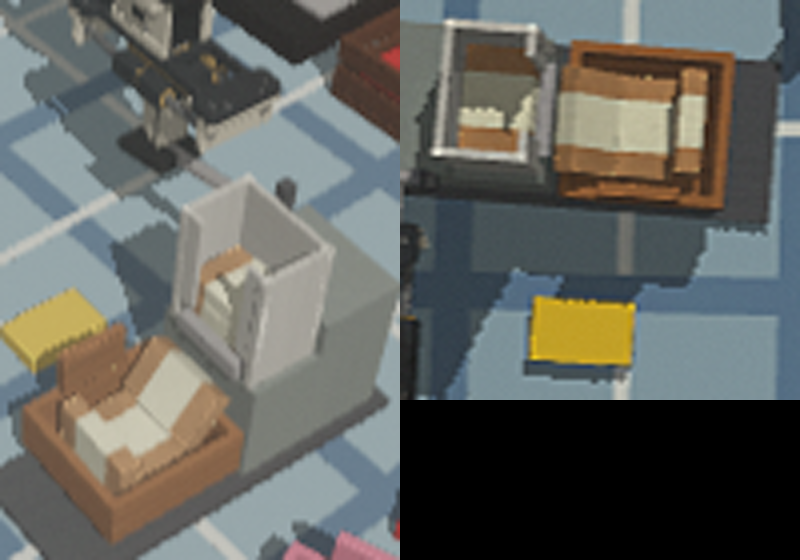

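Call:
play_rows:
  commands:
    - {"offset":[0,0,0.002],"twist":0}
    - {"offset":[0,0,0.0008],"twist":0}
    - {"offset":[0,0,0],"twist":0}

```text
time: 16.45
tool_pos: [422.8, 235.4, 317.7]
tcp_rot: [3.139, -0.001, 1.509]
contact_force: [-5.7, -1.8, 19.9]
grip_width: 0.3
```

Call:
play_rows:
  commands:
    - {"offset":[0,0,-0.01],"twist":0}
    - {"offset":[0,0,-0.02],"twist":0}
    - {"offset":[0,0,-0.02],"twist":0}
    - {"offset":[0,0,-0.025],"twist":0}
    - {"offset":[0,0,-0.03],"twist":0}

```text
time: 16.95
tool_pos: [422.6, 235.2, 421.0]
tcp_rot: [-3.141, 0.001, 1.509]
contact_force: [0.7, 0.3, 0.2]
grip_width: 0.2
```

Call:
play_rows:
  commands:
    - {"offset":[0,0,0],"twist":0}
    - {"offset":[0,0,0],"twist":0}
    - {"offset":[0,0,0],"twist":0}
    - {"offset":[0,0,0],"twist":0}

```text
time: 17.35
tool_pos: [422.5, 235.2, 419.3]
tcp_rot: [-3.139, 0.001, 1.509]
contact_force: [-0.1, -1.1, -0.3]
grip_width: 0.5
```

```bash
python3 z.py 6
```

```text
(no output)
```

View pics/z6.png

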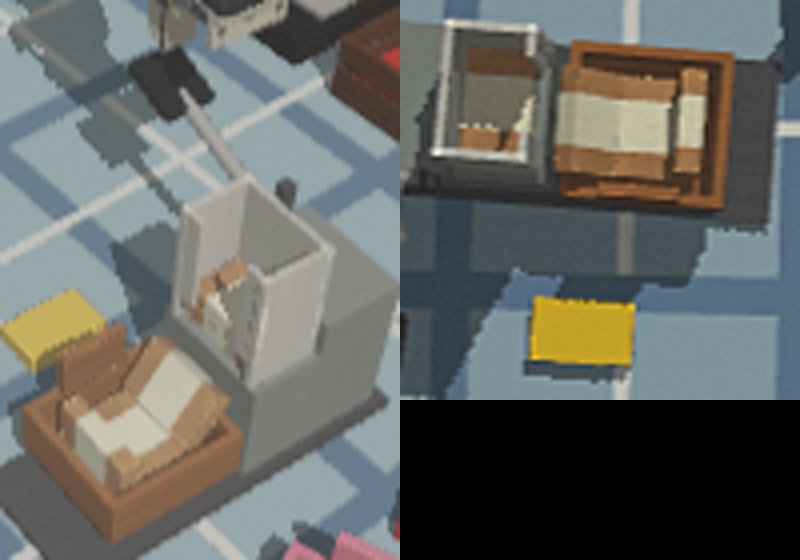

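```bash
python3 - <<'E'
from h import *
s=viewer.capture('scene')[:,:,::-1]; t=viewer.capture('top')[:,:,::-1]
cv2.imwrite('pics/s7.png',cv2.resize(s[185:250,305:375],(770,590)[:2] if 0 else (630,585),interpolation=cv2.INTER_CUBIC))
cv2.imwrite('pics/t7.png',cv2.resize(t[170:225,272:332],(720,550) if 0 else (660,605-11*1),interpolation=cv2.INTER_CUBIC))
E
```

```text
(no output)
```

View pics/s7.png

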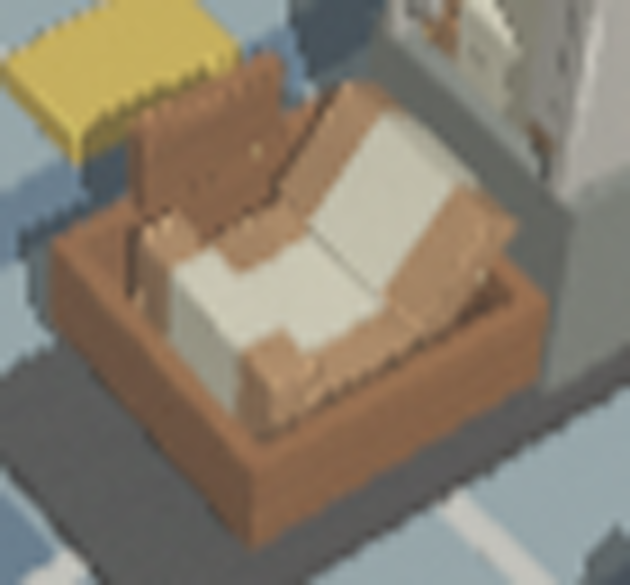

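View pics/t7.png

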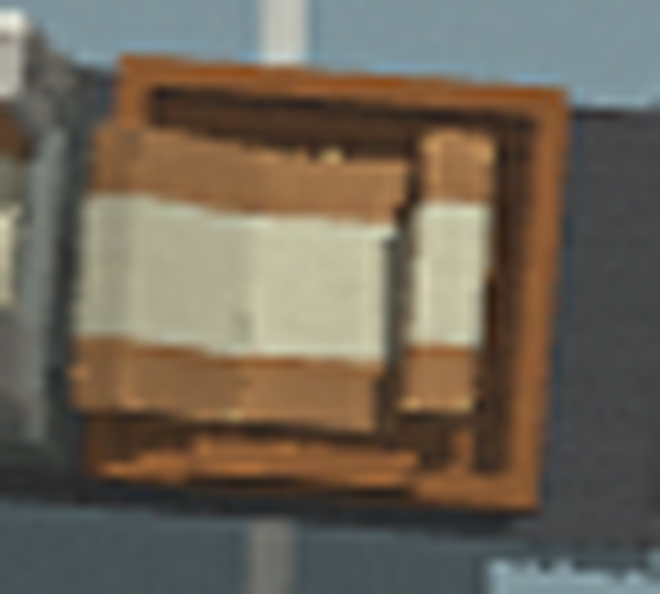

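Call:
play_rows:
  commands:
    - {"offset":[0,0,-0.02],"twist":0}
    - {"offset":[0,-0.02,-0.02],"twist":0}
    - {"offset":[0,-0.02,-0.01],"twist":0}
    - {"offset":[0,0,0],"twist":0}
    - {"offset":[0,0,0],"twist":0}

```text
time: 18.05
tool_pos: [382.8, 237.8, 470.4]
tcp_rot: [3.141, -0.0, 1.509]
contact_force: [0.4, 0.2, 0.2]
grip_width: 0.3
```

```bash
python3 - <<'E'
from h import *
o=status.get_obs(); print(o['time'],o['tool_pos'],o['contact_force'])
cv2.imwrite('pics/s8.png',viewer.capture('scene')[:,:,::-1]);cv2.imwrite('pics/t8.png',viewer.capture('top')[:,:,::-1])
cv2.imwrite('pics/w8.png',viewer.capture('wrist')[:,:,::-1])
a=cv2.imread('pics/t8.png');b=cv2.imread('pics/top0.png');d=cv2.absdiff(a,b).max(2)
for n,(x0,x1,y0,y1) in dict(bottle=(340,372,122,155),jar=(375,402,148,180),bowl=(150,195,155,198),spat=(440,490,228,318)).items(): print(n,(d[y0:y1,x0:x1]>50).sum())
E
```

```text
18.05 [382.77420728 237.80889759 470.382479  ] [0.38430206 0.19854581 0.15126037]
bottle 0
jar 0
bowl 0
spat 0
```

View pics/s8.png

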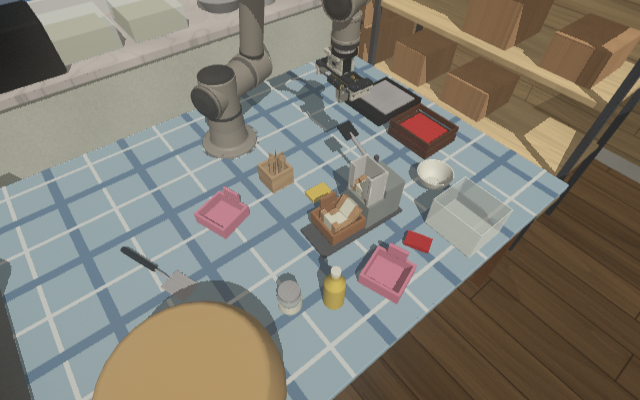

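View pics/w8.png

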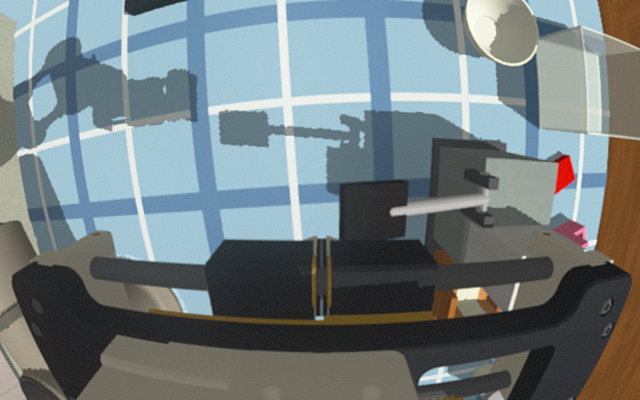

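View pics/t8.png

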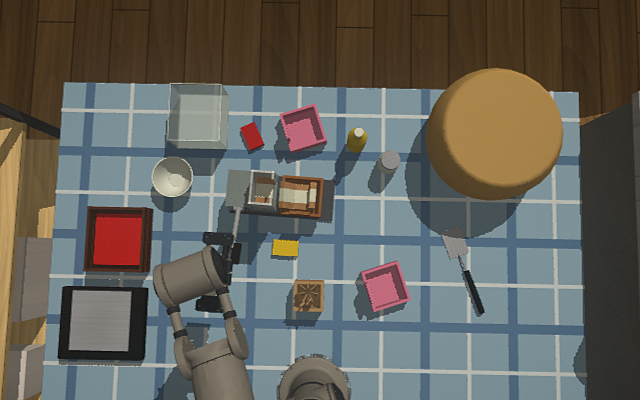

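```bash
python3 - <<'E'
import cv2
s=cv2.imread('pics/s8.png');t=cv2.imread('pics/t8.png')
cv2.imwrite('pics/s9.png',cv2.resize(s[188:238,325:375],(800,800)[:2] if 0 else (600,600),interpolation=cv2.INTER_LANCZOS4))
cv2.imwrite('pics/t9.png',cv2.resize(t[172:217,274:324],(750,675)if 0 else (600,540),interpolation=cv2.INTER_LANCZOS4))
E
```

```text
(no output)
```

View pics/s9.png

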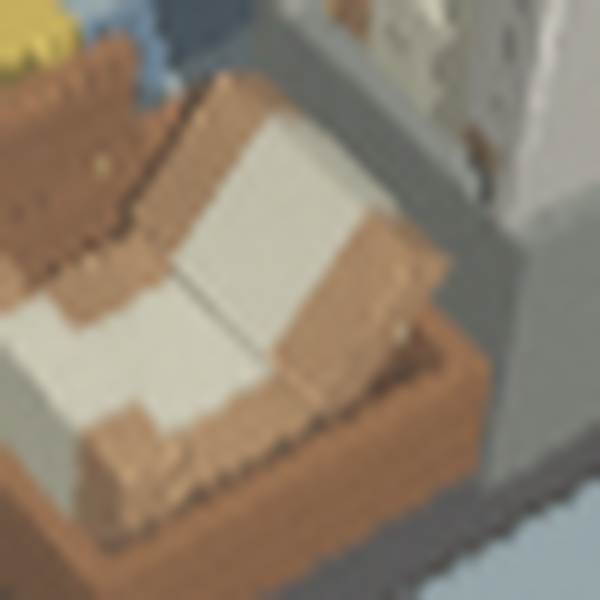

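View pics/t9.png

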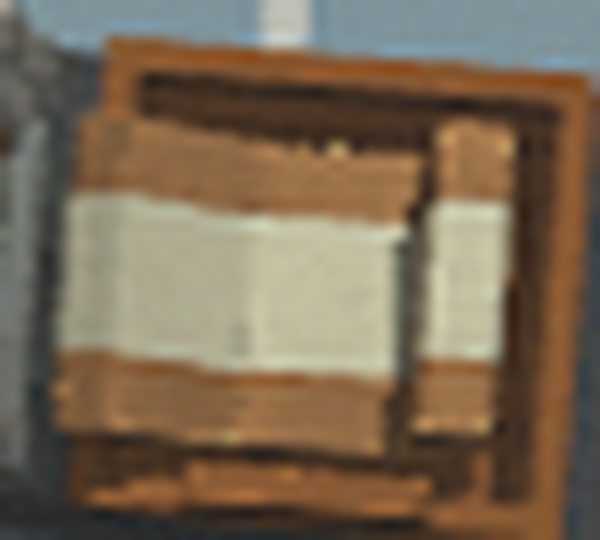

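```bash
python3 - <<'E'
from fit import *
D=[610.1,153.2,-.0615]
def P(p,L):
    l=np.array(L,float)@R.from_euler('xyz',[p[3],0,p[4]]).as_matrix().T+p[:3]
    return T(D,l)
U,Lo=25,-25   # +y is the upper edge
obs=[('scene',[(-20,U,9),(20,U,9),(-20,Lo,9),(20,Lo,9)],conv([(272,112),(372,208),(172,258),(268,357)],12,(325,188))),
('top',[(20,U,9),(-20,U,9),(20,Lo,9),(-20,Lo,9),(20,U,-9),(-20,U,-9)],conv([(125,198),(115,350),(250,213),(240,362),(72,195),(60,350)],12,(274,172)))]
f=lambda p:np.concatenate([(proj(n,P(p,L))-x).ravel() for n,L,x in obs])
r=least_squares(f,[0,-62,75,.8,0]); print(r.x.round(3),np.degrees(r.x[3]),r.fun.reshape(-1,2).round(1).tolist())
L=[(0,U,9),(0,U,-9),(0,Lo,9),(0,Lo,-9)]
print((np.array(L)@R.from_euler('xyz',[r.x[3],0,0]).as_matrix().T+r.x[:3]).round(1))
E
```

```text
[-2.4860e+00 -5.9669e+01  8.4558e+01  9.3800e-01  3.7000e-02] 53.742953347984276 [[-0.6, -0.0], [-0.6, -0.1], [-0.2, 0.3], [-0.1, 0.0], [-0.3, -0.7], [-0.2, -0.2], [-0.1, -0.0], [0.0, 0.4], [-0.4, -0.3], [-0.1, -0.1]]
[[ -2.5 -52.1 110. ]
 [ -2.5 -37.6  99.4]
 [ -2.5 -81.7  69.7]
 [ -2.5 -67.2  59.1]]
```

```bash
cat >> plan.py <<'E'
def plan2(xyz,tws,start=None):
    o=status.get_obs(); P=np.array(o['tool_pos']); Rm=R.from_euler('xyz',[np.pi,0,o['tcp_rot'][2]]); rows=[];n=len(tws)
    for i,tw in enumerate(tws):
        loc=np.round(Rm.inv().apply((np.array(xyz)-P)/(n-i))/1000,4); rows.append({"offset":loc.tolist(),"twist":tw})
        P=P+Rm.apply(loc*1000); Rm=Rm*R.from_euler('z',tw,degrees=True)
    for k in range(0,n,5): print(json.dumps(rows[k:k+5]))
    print('end',P.round(1),Rm.as_euler('xyz').round(4))
E
python3 - <<'E'
from plan import *; from fit import T
D=[610.1,153.2,-.0615]
t=T(D,[(-2.5,-102,0)])[0]; print(t, status.get_obs()['joint_positions'], status.get_obs()['tcp_rot'])
plan2([t[0],t[1],470],[-8.35]*21)
E
```

```text
[601.33567992  51.54648706   0.        ] [ 3.85001167e-01  1.57485624e-01  1.59167912e+00 -2.20920722e-04
  1.39380095e+00  4.47569813e-01] [-3.14044894e+00  7.90223629e-04  1.50826718e+00]
[{"offset": [-0.0082, 0.0109, -0.0], "twist": -8.35}, {"offset": [-0.0097, 0.0096, -0.0], "twist": -8.35}, {"offset": [-0.011, 0.0081, -0.0], "twist": -8.35}, {"offset": [-0.0121, 0.0064, -0.0], "twist": -8.35}, {"offset": [-0.0129, 0.0046, -0.0], "twist": -8.35}]
[{"offset": [-0.0134, 0.0027, -0.0], "twist": -8.35}, {"offset": [-0.0136, 0.0007, -0.0], "twist": -8.35}, {"offset": [-0.0136, -0.0013, -0.0], "twist": -8.35}, {"offset": [-0.0133, -0.0032, -0.0], "twist": -8.35}, {"offset": [-0.0126, -0.0051, -0.0], "twist": -8.35}]
[{"offset": [-0.0118, -0.0069, -0.0], "twist": -8.35}, {"offset": [-0.0106, -0.0085, -0.0], "twist": -8.35}, {"offset": [-0.0093, -0.01, -0.0], "twist": -8.35}, {"offset": [-0.0077, -0.0112, -0.0], "twist": -8.35}, {"offset": [-0.006, -0.0123, -0.0001], "twist": -8.35}]
[{"offset": [-0.0042, -0.013, -0.0], "twist": -8.35}, {"offset": [-0.0023, -0.0135, -0.0001], "twist": -8.35}, {"offset": [-0.0003, -0.0136, -0.0], "twist": -8.35}, {"offset": [0.0017, -0.0136, -0.0001], "twist": -8.35}, {"offset": [0.0037, -0.0131, -0.0], "twist": -8.35}]
[{"offset": [0.0055, -0.0125, -0.0001], "twist": -8.35}]
end [601.3  51.6 470. ] [-3.1416  0.     -1.7145]
```

Call:
play_rows:
  commands:
    - {"offset":[-0.0082,0.0109,0],"twist":-8.35}
    - {"offset":[-0.0097,0.0096,0],"twist":-8.35}
    - {"offset":[-0.011,0.0081,0],"twist":-8.35}
    - {"offset":[-0.0121,0.0064,0],"twist":-8.35}
    - {"offset":[-0.0129,0.0046,0],"twist":-8.35}

```text
time: 18.7
tool_pos: [435.7, 192.8, 469.6]
tcp_rot: [-3.14, -0.0, 2.243]
contact_force: [0.0, -0.0, 0.2]
grip_width: 0.4
```

Call:
play_rows:
  commands:
    - {"offset":[-0.0134,0.0027,0],"twist":-8.35}
    - {"offset":[-0.0136,0.0007,0],"twist":-8.35}
    - {"offset":[-0.0136,-0.0013,0],"twist":-8.35}
    - {"offset":[-0.0133,-0.0032,0],"twist":-8.35}
    - {"offset":[-0.0126,-0.0051,0],"twist":-8.35}

```text
time: 19.2
tool_pos: [487.6, 148.4, 469.5]
tcp_rot: [-3.141, -0.001, 2.971]
contact_force: [0.4, 0.2, 0.2]
grip_width: 0.3
```

Call:
play_rows:
  commands:
    - {"offset":[-0.0118,-0.0069,0],"twist":-8.35}
    - {"offset":[-0.0106,-0.0085,0],"twist":-8.35}
    - {"offset":[-0.0093,-0.01,0],"twist":-8.35}
    - {"offset":[-0.0077,-0.0112,0],"twist":-8.35}
    - {"offset":[-0.006,-0.0123,0],"twist":-8.35}

```text
time: 19.7
tool_pos: [539.5, 104.1, 469.4]
tcp_rot: [3.141, -0.001, -2.583]
contact_force: [-0.0, -0.5, 0.3]
grip_width: 0.3
```

Call:
play_rows:
  commands:
    - {"offset":[-0.0042,-0.013,0],"twist":-8.35}
    - {"offset":[-0.0023,-0.0135,0],"twist":-8.35}
    - {"offset":[-0.0003,-0.0136,0],"twist":-8.35}
    - {"offset":[0.0017,-0.0136,0],"twist":-8.35}
    - {"offset":[0.0037,-0.0131,0],"twist":-8.35}

```text
time: 20.2
tool_pos: [591.4, 59.7, 469.2]
tcp_rot: [3.14, -0.001, -1.854]
contact_force: [0.4, 0.2, -1.2]
grip_width: 0.5
```

Call:
play_rows:
  commands:
    - {"offset":[0.0055,-0.0125,0],"twist":-8.35}
    - {"offset":[0,0,0],"twist":0}
    - {"offset":[0,0,0],"twist":0}
    - {"offset":[0,0,0],"twist":0}

```text
time: 20.6
tool_pos: [600.6, 52.0, 470.1]
tcp_rot: [3.141, 0.0, -1.717]
contact_force: [0.3, 0.1, -0.9]
grip_width: 0.6
```

```bash
python3 - <<'E'
from h import *
o=status.get_obs(); print(o['time'],o['tool_pos'],o['tcp_rot'],o['joint_positions'])
cv2.imwrite('pics/w10.png',viewer.capture('wrist')[:,:,::-1])
E
```

```text
20.6 [600.6079803   52.01760911 470.11638797] [ 3.14071756e+00  3.88982003e-05 -1.71692351e+00] [-4.07096806e-02  4.53398935e-01  1.17362158e+00  1.30962696e-04
  1.51543829e+00 -3.03618247e+00]
```

View pics/w10.png

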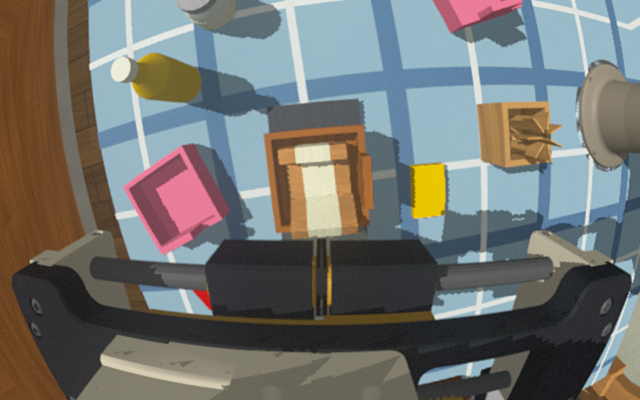

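Call:
play_rows:
  commands:
    - {"offset":[0,0,0.03],"twist":0}
    - {"offset":[0,0,0.04],"twist":0}
    - {"offset":[0,0,0.04],"twist":0}
    - {"offset":[0,0,0.04],"twist":0}
    - {"offset":[0,0,0.03],"twist":0}

```text
time: 21.15
tool_pos: [599.9, 52.2, 288.3]
tcp_rot: [3.139, -0.0, -1.715]
contact_force: [-0.6, -0.1, 0.3]
grip_width: 0.4
```

Call:
play_rows:
  commands:
    - {"offset":[0,0,0],"twist":0}
    - {"offset":[0,0,0],"twist":0}

```text
time: 21.35
tool_pos: [601.0, 52.0, 291.3]
tcp_rot: [-3.141, -0.0, -1.715]
contact_force: [0.8, -0.0, 0.3]
grip_width: 0.5
```

```bash
cat > zz.py <<'E'
from h import *; import sys
o=status.get_obs(); print(o['time'],o['tool_pos'],o['contact_force'])
s=viewer.capture('scene')[:,:,::-1]; w=viewer.capture('wrist')[:,:,::-1]
a=cv2.resize(s[130:260,290:420],(390,390),interpolation=cv2.INTER_CUBIC);b=cv2.resize(w[80:300,200:420],(390,390))
cv2.imwrite(f'pics/y{sys.argv[1]}.png',np.hstack([a,b]))
E
python3 zz.py 1
```

```text
21.35 [600.98166309  52.00803864 291.31261853] [ 0.82818113 -0.04062765  0.34628917]
```

View pics/y1.png

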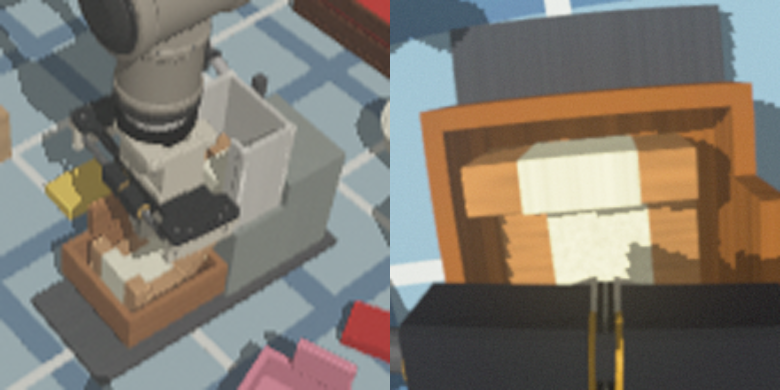

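Call:
play_rows:
  commands:
    - {"offset":[0,0,0.018],"twist":0}
    - {"offset":[0,0,0.018],"twist":0}
    - {"offset":[0,0,0.009],"twist":0}
    - {"offset":[0,0,0],"twist":0}
    - {"offset":[0,0,0],"twist":0}

```text
time: 21.95
tool_pos: [601.3, 51.7, 246.8]
tcp_rot: [-3.14, 0.0, -1.714]
contact_force: [-0.1, -0.0, 0.2]
grip_width: 0.6
```

Call:
play_rows:
  commands:
    - {"offset":[0,0,0.0015],"twist":0}
    - {"offset":[0,0,0],"twist":0}

```text
time: 22.15
tool_pos: [601.0, 51.7, 244.7]
tcp_rot: [-3.14, 0.0, -1.714]
contact_force: [0.7, 0.1, -0.4]
grip_width: 0.1
```

```bash
python3 zz.py 2
```

```text
22.15 [601.01851439  51.67610399 244.73187618] [ 0.71272995  0.07930548 -0.42986863]
```

View pics/y2.png

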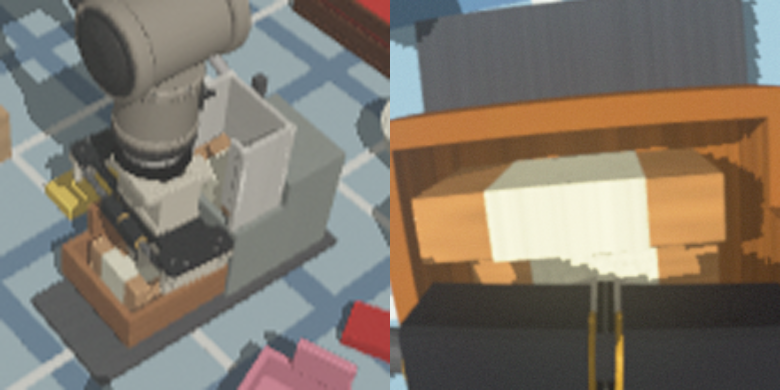

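Call:
play_rows:
  commands:
    - {"offset":[0,0,0.001],"twist":0}
    - {"offset":[0,0,0.001],"twist":0}
    - {"offset":[-0.003,0.0002,0],"twist":0}
    - {"offset":[-0.003,0.0002,0],"twist":0}
    - {"offset":[-0.002,0.0002,0],"twist":0}

```text
time: 22.75
tool_pos: [601.4, 60.1, 242.0]
tcp_rot: [3.142, -0.0, -1.714]
contact_force: [0.6, -1.0, -0.2]
grip_width: 0.4
```

Call:
play_rows:
  commands:
    - {"offset":[-0.002,0.0002,0],"twist":0}
    - {"offset":[-0.002,0.0002,0],"twist":0}
    - {"offset":[0,0,0],"twist":0}

```text
time: 23.05
tool_pos: [601.5, 64.0, 242.0]
tcp_rot: [-3.141, -0.0, -1.714]
contact_force: [0.4, -0.2, 0.1]
grip_width: 0.4
```

```bash
python3 zz.py 3
```

```text
23.05 [601.54726014  64.00341406 242.03247243] [ 0.37646668 -0.24383145  0.1344936 ]
```

View pics/y3.png

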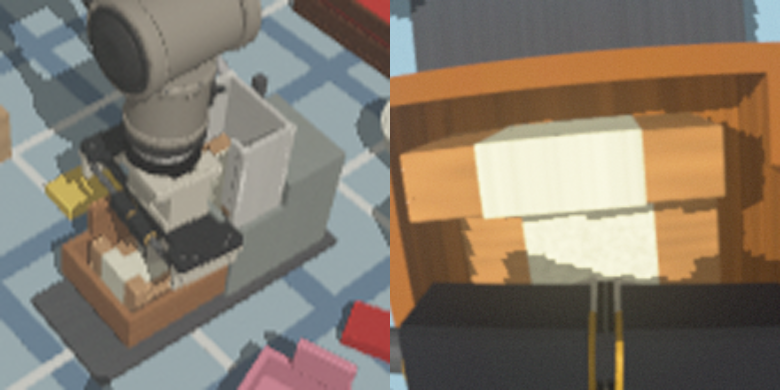

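Call:
play_rows:
  commands:
    - {"offset":[-0.002,0.0002,0],"twist":0}
    - {"offset":[-0.002,0.0002,0],"twist":0}
    - {"offset":[0,0,0],"twist":0}

```text
time: 23.45
tool_pos: [601.7, 68.0, 242.0]
tcp_rot: [-3.142, -0.0, -1.714]
contact_force: [0.4, -0.5, 0.2]
grip_width: 0.6
```

Call:
play_rows:
  commands:
    - {"offset":[-0.002,0.0002,0],"twist":0}
    - {"offset":[-0.002,0.0002,0],"twist":0}
    - {"offset":[0,0,0],"twist":0}

```text
time: 23.75
tool_pos: [601.9, 72.1, 242.0]
tcp_rot: [-3.141, 0.0, -1.714]
contact_force: [-0.0, 0.6, -0.7]
grip_width: 0.1
```

```bash
python3 zz.py 4
```

```text
23.75 [601.89955784  72.12293155 242.02335767] [-0.0039363   0.60812466 -0.71342265]
```

View pics/y4.png

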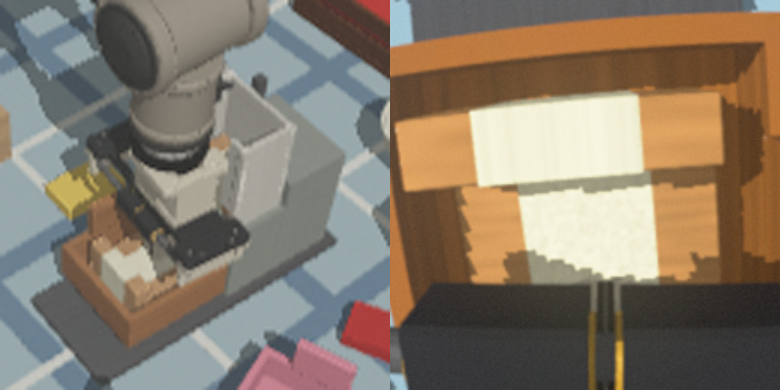

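Call:
play_rows:
  commands:
    - {"offset":[-0.002,0.0002,0],"twist":0}
    - {"offset":[0,0,0],"twist":0}
    - {"offset":[0.01,0,0],"twist":0}
    - {"offset":[0.012,0,0],"twist":0}
    - {"offset":[0,0,-0.02],"twist":0}

```text
time: 24.35
tool_pos: [597.8, 49.9, 259.7]
tcp_rot: [3.136, -0.001, -1.716]
contact_force: [-0.2, -0.8, 0.1]
grip_width: 0.4
```

Call:
play_rows:
  commands:
    - {"offset":[0,0,-0.04],"twist":0}
    - {"offset":[0,0,-0.04],"twist":0}
    - {"offset":[0.04,0.01,-0.03],"twist":0}
    - {"offset":[0.045,0.01,0],"twist":0}
    - {"offset":[0.04,0.01,0],"twist":0}

```text
time: 24.85
tool_pos: [555.0, -28.8, 371.8]
tcp_rot: [-3.136, -0.047, -1.768]
contact_force: [0.4, 0.3, -1.0]
grip_width: 0.4
```

```bash
python3 z.py 7; python3 zz.py 5
```

```text
24.95 [554.32478077 -29.26537965 370.92959248] [-0.4320035   0.39201365 -0.87543137]
```

View pics/z7.png

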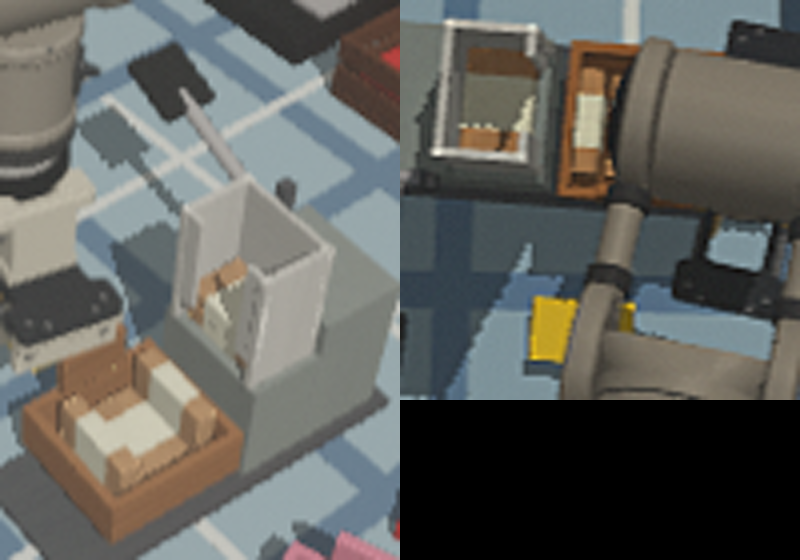

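View pics/y5.png

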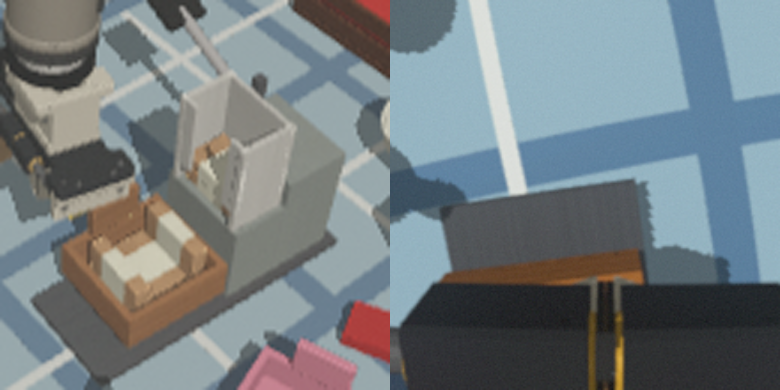

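Call:
play_rows:
  commands:
    - {"offset":[0,0,0],"twist":8}
    - {"offset":[0,0,-0.02],"twist":8}
    - {"offset":[0,0,-0.03],"twist":8}
    - {"offset":[0,0,-0.03],"twist":8}

```text
time: 25.45
tool_pos: [556.7, -22.4, 450.8]
tcp_rot: [-3.116, -0.037, -2.329]
contact_force: [0.8, -0.0, 0.4]
grip_width: 0.6
```

```bash
python3 - <<'E'
from plan import *
o=status.get_obs(); print(o['joint_positions'],o['tool_pos'],o['tcp_rot'],o['dq'])
plan2([440,-150,480],[4]*8)
E
```

```text
[-0.16635795  0.37295635  1.35010207 -0.04531215  1.41804294 -2.5435558 ] [556.67240736 -22.36033435 450.82272641] [-3.11608624 -0.0368206  -2.32877594] [ 0.02687422 -0.18433125 -0.56587887  0.00651601  0.73108101  1.37657337]
[{"offset": [0.0216, -0.0004, -0.0036], "twist": 4}, {"offset": [0.0215, -0.0019, -0.0037], "twist": 4}, {"offset": [0.0214, -0.0034, -0.0036], "twist": 4}, {"offset": [0.0211, -0.0049, -0.0037], "twist": 4}, {"offset": [0.0207, -0.0063, -0.0036], "twist": 4}]
[{"offset": [0.0202, -0.0077, -0.0037], "twist": 4}, {"offset": [0.0196, -0.0091, -0.0036], "twist": 4}, {"offset": [0.0188, -0.0105, -0.0037], "twist": 4}]
end [ 440. -150.  480.] [ 3.1416  0.     -2.8873]
```

Call:
play_rows:
  commands:
    - {"offset":[0.0216,-0.0004,-0.0036],"twist":4}
    - {"offset":[0.0215,-0.0019,-0.0037],"twist":4}
    - {"offset":[0.0214,-0.0034,-0.0036],"twist":4}
    - {"offset":[0.0211,-0.0049,-0.0037],"twist":4}
    - {"offset":[0.0207,-0.0063,-0.0036],"twist":4}

```text
time: 25.95
tool_pos: [483.8, -102.4, 472.7]
tcp_rot: [-3.104, -0.025, -2.675]
contact_force: [0.2, 0.2, -0.4]
grip_width: 0.2
```

Call:
play_rows:
  commands:
    - {"offset":[0.0202,-0.0077,-0.0037],"twist":4}
    - {"offset":[0.0196,-0.0091,-0.0036],"twist":4}
    - {"offset":[0.0188,-0.0105,-0.0037],"twist":4}
    - {"offset":[0,0,0],"twist":0}
    - {"offset":[0,0,0],"twist":0}

```text
time: 26.45
tool_pos: [440.9, -149.5, 486.0]
tcp_rot: [-3.1, -0.016, -2.882]
contact_force: [0.5, 0.1, -0.8]
grip_width: 0.6
```

```bash
python3 - <<'E'
from h import *
o=status.get_obs(); print(o['time'],o['tool_pos'],o['contact_force'],o['joint_positions'])
s=viewer.capture('scene')[:,:,::-1]; t=viewer.capture('top')[:,:,::-1]
cv2.imwrite('pics/t11.png',t)
a=cv2.resize(s[110:250,305:405],(400,560),interpolation=cv2.INTER_CUBIC);b=cv2.resize(t[165:265,220:345],(400,320),interpolation=cv2.INTER_CUBIC)
cv2.imwrite('pics/z11.png',np.hstack([a,cv2.copyMakeBorder(b,0,240,0,0,0)]))
cv2.imwrite('pics/t11c.png',cv2.resize(t[165:225,265:340],None,fx=8,fy=8,interpolation=cv2.INTER_CUBIC))
b=cv2.imread('pics/top0.png');d=cv2.absdiff(t,b).max(2)
for n,(x0,x1,y0,y1) in dict(bottle=(340,372,122,155),jar=(375,402,148,180),bowl=(150,195,155,198),spat=(440,490,228,318)).items(): print(n,(d[y0:y1,x0:x1]>50).sum())
E
```

```text
26.45 [ 440.86490203 -149.52347094  486.03299749] [ 0.47220601  0.06564775 -0.77773911] [-0.47908736  0.1738734   1.52740323 -0.0423293   1.42428763 -2.30447134]
bottle 0
jar 0
bowl 0
spat 0
```

View pics/z11.png

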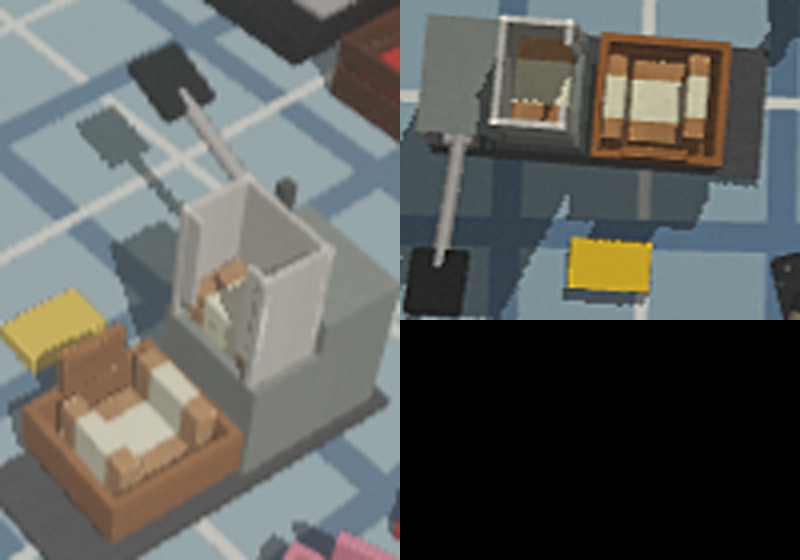

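View pics/t11c.png

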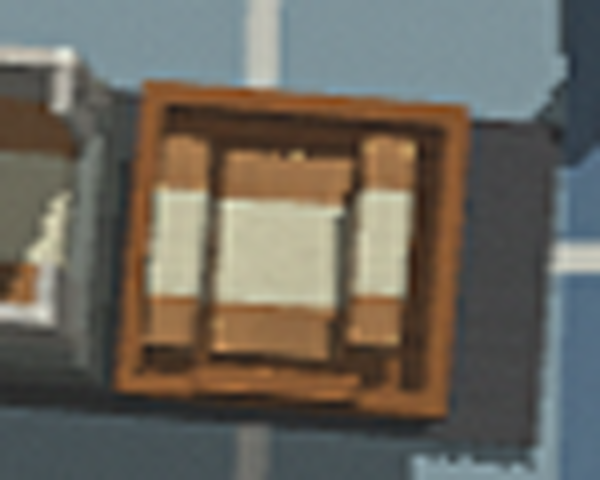

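```bash
python3 - <<'E'
from fit import *
L=[(60,63,80),(60,-63,80),(-60,-63,80),(-60,63,80)]
print(fit([('top',L,conv([(145,82),(470,107),(447,417),(117,393)],8,(265,165)))],[603,48,-.06]))
from plant import ticket
print(ticket.close_job())
E
```

```text
(array([ 6.02849457e+02,  4.81035821e+01, -5.46325596e-02]), array([[-0.1,  0.1],
       [ 0. , -0. ],
       [-0.1,  0. ],
       [ 0.1, -0.1]]))
the job is handed in; nothing more can be done
None
```

The order is made up and handed in at about 26.6 s of the 62 s allowed: three packs are in the box and the box is on the pedestal.

- **Box:** I set it on the pedestal, square to the dispenser and with the grip panel on the lever's side, and let go. The last top-camera fit puts it about 1 mm and 0.4° from my estimate of the pedestal's centre. An earlier wrist-camera reading, before release, put it about 2 mm nearer the dispenser. The cameras are only calibrated to about 2 mm, so I left it there.
- **Lever:** I pressed it to its stop three times, with 20 to 24 N measured at the stop. After each stroke it came back up, and the pictures show it up now. The second and third strokes each got a 2–3 mm follow-up push, without letting the lever rise, to be sure of the stop.
- **Packs:** One lies flat and the other two stand on their long edges inside the box, about 13 mm above the rim. I count two left in the magazine, from the three packs seen out and the lower stack; I could not see them one by one.
- **Extra step:** The third pack first wedged at about 54°, overhanging the rim. I nudged it with the closed fingertips and it dropped upright into the box; there was no sign that the box moved.
- **Last checks:** The top picture shows no change at the bottle, jar, bowl or spatula, and the arm is clear of everything. While backing away, the last joint came close to the end of its range and the tool tilted about 3°. I turned it back, but did not read the joint's angle at the closest point.

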